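# Set glued picture frames to air in the propped-open box

## Robot

A 6-joint arm with a two-finger parallel gripper is mounted at the origin on the work surface. World frame = base frame: x ahead of the robot, y to its left, z up, the work surface at z = 0. Lengths are in m, angles in rad, forces in N, time in s.
With the tool pointing down it reaches from about 0.4 to 0.925 m from the base axis. Payload 12.5 kg.
Tool frame: the origin (TCP) lies on the centre line of the jaws, within the pads' length; the fingertips stand 14 mm ahead of it and the grasp point (between the pads) lies 5 mm behind it; z points along the fingers, y is the line along which they close (so a half turn about z gives the same grasp; the last joint's range is limited). The gripper opens to 95 mm and grips with 3 to 60 N. Pads are 20 mm wide; open, the fingers measure 119 mm over their backs; the gripper's body (75 mm by 180 mm) begins 59 mm behind the grasp point.
Start: joints at [-1.417, 0.491, 1.559, -0, 1.092, -0.106], TCP at [0.161, -0.604, 0.229] pointing down, gripper open.
Joint ranges: [-3.1, 3.1], [-0.84, 2.19], [0.05, 2.79], [-1.13, 4.28], [0.06, 2.93], [-2.69, 2.69]. Speed limits (rad/s): [2.22, 2.22, 2.79, 3.14, 3.14, 3.14].

## Interface

Orientations are given as a 3x3 rotation matrix whose columns are the frame's x, y, z axes.
In Python, from workcell import bot gives the robot as it stands. The module is installed in compiled form; this text tells all that it offers.
- The arm moves only by the tool move_arm, never from a script. Its argument "deltas" is a list of rows, each a list of 5 numbers: the opening, from 0 (shut) to 1 (fully open), then the shift along the world's x, y, z in units of 0.02 m (1.0 is 0.02 m), then the turn about the world's z in units of 8 degrees (1.0 is 8 degrees). A call has 1 to 12 rows; each row shifts and turns the commanded pose from where the row before left it; what a row does not reach is not made up. A row lasts 1/8 s, in which the tool goes at most 62.5 mm and 10.7 degrees, less where a joint would pass 70% of its speed; a pose out of reach is approached as far as the arm can. A call with a number of a shift or a turn outside -1 to 1 is refused whole. A call with a gripper value outside its range is refused whole. The fingers move at their own pace and stop on an object; the grip force is fixed at half the most. Time passes only in rows, so rows that do not move let the fingers close. It gives the time, the measured TCP pose, the force, the opening and the grip force at its end, in the units of the state.
- bot.get_state(): the state, without advancing time (a new reading comes with each control period).
- bot.read_camera(name): name is "scene" or "top"; returns a dict with "color" (400x640x3 uint8, blue, green, red), "K" (3x3 intrinsics, pixels), "rvec" (rotation vector, rad) and "tvec" (3), from world to camera coordinates, as OpenCV has them. Camera axes: x right, y down, z forward; pixel columns grow to the right and rows downward; lengths in m; the calibration is good to about 2 mm. A picture is of the moment at which its call begins. There is no depth.
- bot.hand_in(): hands the job in; it is judged then, once.
The state is a dict: "time": time; "joint_positions": joint angles; "qvel": joint speeds; "joint_efforts": joint torques, N m; "tcp_pos": TCP position; "tcp_rot": TCP orientation; "force": force on the tool from outside, world axes, zero at the start; "torque": the same for the moment, N m; "grip_width": opening from 0.0 (shut) to 1.0 (fully open); "finger_force": force on a finger pad.
Only numpy, scipy, OpenCV 4.12 (cv2) and the standard library are available. Lean on these libraries where they do the work, as an engineer would, in place of code of your own. Each camera call takes 0.05 s, during which the arm holds its last target. There are 200 camera calls.

## Task

Open the clear lid of the plywood airing box and prop it: swing the steel prop rod up so that its end sits in the holding hole of the lid. Then lay every freshly glued little frame that is on the table flat on the floor of the box, side by side and none on top of another, and last of all push the fan timer's plunger right down to its stop and let it come back up. Leave the lid propped, and do not disturb the spray bottle, tape dispenser, screwdriver and jar.

Things in the scene. Friction and masses are not known exactly. Their poses are not given: they have to be found in the camera images.
- box: Airing box of plywood, fixed to the table, open on top below its lid: outside 195 mm (x) by 372 mm (y) by 60 mm high, walls and floor 6 mm, so inside 183 x 360 mm. Origin: centre of its underside, on the table. Its x axis points away from the robot towards the hinge side, y to the left along the hinge, z up. The prop rod is outside its left (+y) wall.
- lid (a joint): Angle of the lid, rad: 0 shut, grows as it is lifted, stop at 1.95 (leaning back past upright). Its propped value is 1.50. The hinge is stiff: the lid stays where it is left; about 5 N at the bar moves it. It may start a little ajar.
- lid_hinge (a point): Middle of the hinge line, on the far (+x) rim of the box, 62 mm above the table, 97.5 mm from the box centre. The hinge axis is the box's y axis. The lid is a clear plate with aluminium edges, 195 x 372 x 6 mm. Own axes turn with the lid: x runs from the bar towards the hinge, z out of the lid's outer face.
- lid_bar (a point): Centre of the lid's handle: a dark round bar 12 mm thick and 130 mm long, parallel to the hinge, 40 mm beyond the lid's free edge and 235 mm from the hinge line (3 mm above it when shut); it is held by two arms 60 mm either side of its middle, so its middle is free to be grasped from above, one finger in the 34 mm gap to the lid's edge.
- lid_hole (a point): Centre of the holding hole, 18 x 18 mm, in a steel ear of 6 mm plate that stands out 63 mm from the lid's left (+y) edge, 140 mm from the hinge line, 224 mm left of the lid's middle, straight in the plane of the rod. Axes as lid_hinge.
- rod (a joint): Angle of the prop rod, rad: 0 lying level along the box, grows as its free end swings up, end stop at 0.774; propped value 0.759, just short of the stop. Stiff pivot: it stays where it is left (2 N at the grip point moves it); may start a little raised. To prop: open the lid beyond 1.50 (say 1.8), swing the rod up, lower the lid until the pin is through the hole and the ear sits on the knob.
- rod_pivot (a point): Pivot of the prop rod at the robot's end of the box's left wall, 45 mm above the table, 87.5 mm towards the robot and 224 mm left of the box centre (38 mm outside the wall). It turns about the box's y axis; the rod lies from here away from the robot, along the box's +x. Axes turn with the rod, x along it.
- rod_grip (a point): Point on the axis of the rod, 120 mm from its pivot; the rod is a round steel bar 12 mm thick with a knob of 28 mm diameter at 227 mm from the pivot, and a short pin (9 mm thick) on the knob. 32 mm free between rod and box wall.
- rod_end (a point): Point on the pin at the rod's free end, 237 mm from the pivot; the pin ends 9 mm beyond it and leans 39 degrees from the rod (downward while the rod lies level). It coincides with lid_hole when the lid is properly propped.
- plunger (a joint): Travel of the fan timer's plunger, m: 0 up, 0.014 at its stop. Spring: 2 N to start, 8 N at the stop; it comes back up by itself.
- plunger_top (a point): Centre of the top face of the plunger head, a steel disc 40 mm in diameter, 75 mm above the table when up; the stem goes down into a grey timer block, 90 x 80 x 40 mm, fixed on the table. Pressed straight down.
- frame0_mid (a point): Centre (half-way up) of one of four alike little picture frames, dark wood, open in the middle (no glass, no back): 90 mm (its x) by 64 mm (its y) by 16 mm high, rails 14 mm wide, opening 62 x 36 mm, 70 g. Lies flat. The middle lines of its long rails are 25 mm either side of the centre. Two to four are present, the others absent (None).
- frame1_mid (a point): Centre (half-way up) of one of four alike little picture frames, dark wood, open in the middle (no glass, no back): 90 mm (its x) by 64 mm (its y) by 16 mm high, rails 14 mm wide, opening 62 x 36 mm, 70 g. Lies flat. The middle lines of its long rails are 25 mm either side of the centre. Two to four are present, the others absent (None).
- frame2_mid (a point): Centre (half-way up) of one of four alike little picture frames, dark wood, open in the middle (no glass, no back): 90 mm (its x) by 64 mm (its y) by 16 mm high, rails 14 mm wide, opening 62 x 36 mm, 70 g. Lies flat. The middle lines of its long rails are 25 mm either side of the centre. Two to four are present, the others absent (None).
- frame3_mid (a point): Centre (half-way up) of one of four alike little picture frames, dark wood, open in the middle (no glass, no back): 90 mm (its x) by 64 mm (its y) by 16 mm high, rails 14 mm wide, opening 62 x 36 mm, 70 g. Lies flat. The middle lines of its long rails are 25 mm either side of the centre. Two to four are present, the others absent (None).
- spray: Spray bottle 195 mm tall, 68 mm wide, standing on the right of the box; leave alone. Origin under its centre.
- dispenser: Blue tape dispenser 140 x 60 x 98 mm, beyond the work; leave alone. Origin under its centre.
- driver: Screwdriver with red handle, lying near the robot on its left; leave alone. Origin at its middle.
- jar: Black jar 72 mm wide, 90 mm tall, near the robot on its right; leave alone. Origin under its centre.
- frame0: The same frame as frame0_mid, origin at the centre of its underside.
- frame1: The same frame as frame1_mid, origin at the centre of its underside.
- frame2: The same frame as frame2_mid, origin at the centre of its underside.
- frame3: The same frame as frame3_mid, origin at the centre of its underside.
Things that resemble listed ones, but are neither listed nor needed, are in the scene too. Leave any red look-alike of the frame2 alone.

How it is judged:
By the outcome, as a careful person would: the job done as asked, in the order asked, and still so for the second after the job is handed in, with the robot touching nothing.
Of frame0, frame1, frame2, frame3 only 2 to 4 are there at a start; the rules pass over those that are not, and their reading is None.
At some moment in a run one of frame0, frame1, frame2, frame3 may be knocked a few centimetres aside while the robot is not near it.
Once in a run the grip may slacken for a moment while it holds something.
It also fails if it takes over 210 s, if anything falls off the work surface, if the arm or the gripper's body presses on something with over 40 N, if the wrist force passes 120 N, or if a joint passes its speed limit or range.

## Working session

There is one attempt and no reset: what is moved stays moved. The work goes in short steps, Python scripts to look and compute and a tool call to move; the robot and the scene stay as the last step left them, time stands still between calls to the robot, and variables do not carry over. Pictures are saved under pics/ and viewed, at most 14 in all, crops included, and the job is handed in when it is done.

Besides the shell and the picture viewer there is one more tool, called after ">>>" as name([rows], argument=value, ...), one row to a line, values as JSON. move_arm: Moves the arm, as the interface text tells. Its arguments: {"type":"object","properties":{"deltas":{"type":"array","items":{"type":"array","items":{"type":"number","minimum":-1,"maximum":1}}}},"required":["deltas"]}

```bash
mkdir -p pics; cat > h.py <<'E'
import numpy as np, cv2
from workcell import bot
def snap(name,fn,crop=None,scale=1):
    c=bot.read_camera(name); im=c["color"]
    np.savez(f"{name}.npz",K=c["K"],r=c["rvec"],t=c["tvec"]); cv2.imwrite(f"raw_{name}.png",im)
    if crop: x0,y0,x1,y1=crop; im=im[y0:y1,x0:x1]
    cv2.imwrite("pics/"+fn,cv2.resize(im,None,fx=scale,fy=scale,interpolation=cv2.INTER_CUBIC))
def cal(name):
    d=np.load(f"{name}.npz"); return d["K"],d["r"],d["t"]
def ray(name,u,v,z):
    K,r,t=cal(name); R=cv2.Rodrigues(r)[0]; o=-R.T@t.ravel(); d=R.T@np.linalg.inv(K)@[u,v,1]
    return o+d*(z-o[2])/d[2]
def proj(name,P):
    K,r,t=cal(name); return cv2.projectPoints(np.float64(P).reshape(-1,3),r,t,K,None)[0].reshape(-1,2)
def box2w(b,P):  # b=(x,y,yaw)
    c,s=np.cos(b[2]),np.sin(b[2]); P=np.atleast_2d(P)
    return np.c_[b[0]+c*P[:,0]-s*P[:,1], b[1]+s*P[:,0]+c*P[:,1], P[:,2]]
E
python3 - <<'E'
from h import *
snap("scene","s1.png",scale=1.25); snap("top","t1.png",scale=1.25)
for n in("scene","top"):
    K,r,t=cal(n); print(n,K[0],K[1],-cv2.Rodrigues(r)[0].T@t.ravel())
E
```

```text
scene [415.3719736    0.         324.03980419] [  0.         415.3719736  200.06304083] [ 0.95597803 -0.7394531   0.83636518]
top [513.4338023   0.        318.5895398] [  0.         513.4338023  196.11476296] [ 0.36246708 -0.05245304  1.66017053]
```

View pics/s1.png

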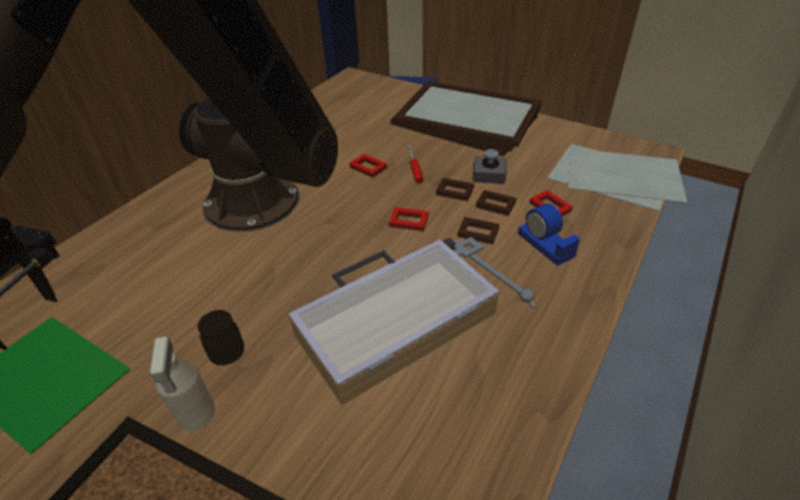

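View pics/t1.png

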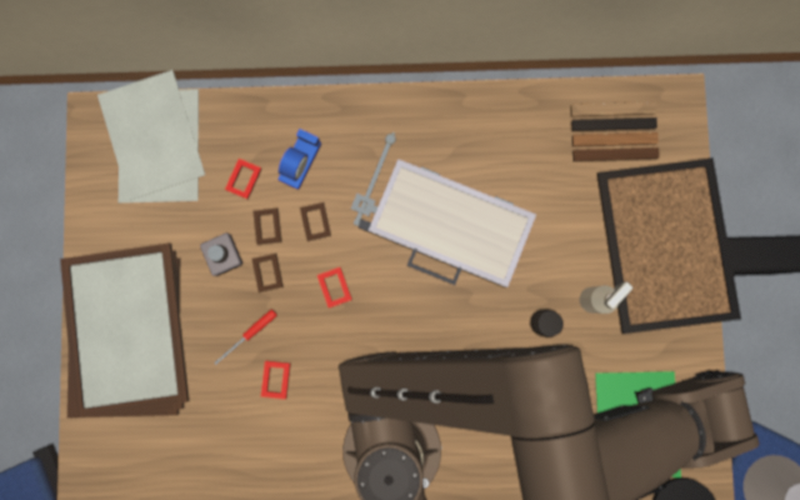

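The top view (800 px wide) shows the box around (453,222), its bar at (435,267) and the rod from (362,222) to (391,138). Three dark frames lie at (267,226), (316,221) and (268,272), and the plunger is at (218,254). The red frames are look-alikes.

```bash
python3 - <<'E'
import cv2
im=cv2.imread("raw_top.png")[95:245,155:445]
cv2.imwrite("pics/t1c.png",cv2.resize(im,None,fx=2.75,fy=2.75,interpolation=cv2.INTER_CUBIC))
E
```

```text
(no output)
```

View pics/t1c.png

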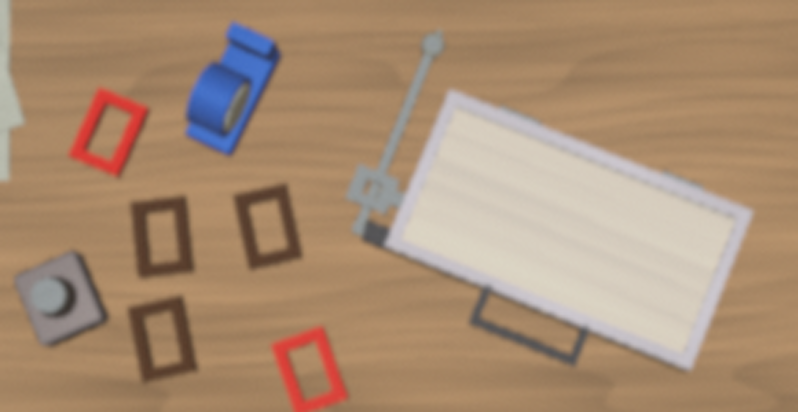

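The crop shows the lid corners at (450,90), (751,211), (690,369) and (388,246). The bar runs (475,322)–(576,362), the knob is at (433,44), and the plunger head is at (50,294). The frames are centred near (162,237), (268,227) and (163,339).

```bash
cat >> h.py <<'E'
def lidpt(b,th,d,y,h=0): # d dist from hinge, y along, h out of the lid
    return box2w(b,[[0.0975-d*np.cos(th)+h*np.sin(th)*1.0,y,0.062+d*np.sin(th)+h*np.cos(th)]])[0]
def rodpt(b,th,l,h=0):
    return box2w(b,[[-0.0875+l*np.cos(th)-h*np.sin(th),0.224,0.045+l*np.sin(th)+h*np.cos(th)]])[0]
def fr(x,y,yaw,z=0.016):
    c,s=np.cos(yaw),np.sin(yaw)
    return np.array([[x+c*a-s*b,y+s*a+c*b,z] for a,b in((.045,.032),(.045,-.032),(-.045,-.032),(-.045,.032))])
E
python3 - <<'E'
from h import *
from scipy.optimize import least_squares as LS
C=lambda p:np.array([155,95])+np.array(p,float)/2.75
lid=C([(450,90),(751,211),(690,369),(388,246)]); bar=C([(475,322),(576,362)]); knob=C((433,44)); 
def mod(p):
    b=p[:3];th=p[3]
    L=[lidpt(b,th,0,.186,.006),lidpt(b,th,0,-.186,.006),lidpt(b,th,.195,-.186,.006),lidpt(b,th,.195,.186,.006),lidpt(b,th,.235,.065,.003),lidpt(b,th,.235,-.065,.003),rodpt(b,p[4],.227)]
    return proj("top",L)
obs=np.vstack([lid,bar,knob])
r=LS(lambda p:(mod(p)-obs).ravel(),[.5,-.15,-.4,.02,.02]); print(r.x,np.round((mod(r.x)-obs),1).tolist())
np.save("box.npy",r.x[:3])
print("plunger",ray("top",*C((50,294)),.075))
F=[[(132,203),(186,196),(194,270),(140,278)],[(235,194),(286,184),(301,259),(250,269)],[(129,309),(182,297),(197,370),(145,381)]]
for f in F:
    W=np.array([ray("top",*C(p),.016) for p in f]); m=W.mean(0)
    e=(W[0]-W[3]+W[1]-W[2]); print("frame",m,np.degrees(np.arctan2(e[1],e[0])),np.linalg.norm(e)/2)
b=r.x[:3]
print("bar",lidpt(b,r.x[3],.235,0,.003),"grip",rodpt(b,r.x[4],.12),"hinge",lidpt(b,0,0,0),"yaw",np.degrees(b[2]))
for y in(-.1,0,.1): print(box2w(b,[[0,y,0]]))
s=bot.get_state(); print(s["tcp_pos"],s["tcp_rot"],s["time"],s["grip_width"])
E
```

```text
[ 0.56441186 -0.16680104 -0.40843735 -0.12943911  0.13677269] [[0.1, 0.1], [1.2, -0.2], [-0.3, 0.2], [-0.2, 0.8], [-1.1, -0.9], [0.4, -0.1], [-0.1, 0.1]]
plunger [0.5033817  0.42372018 0.075     ]
frame [0.57306798 0.30805926 0.016     ] 5.840406058324087 0.08901473230179568
frame [0.58207826 0.18410801 0.016     ] 10.569621377230366 0.09089098896774507
frame [0.45236982 0.30830396 0.016     ] 11.798473752907377 0.08706594617834681
bar [ 0.43967106 -0.11281639  0.03464158] grip [0.68217737 0.02631019 0.0613616 ] hinge [ 0.65389176 -0.20552567  0.062     ] yaw -23.401736424660346
[[ 0.52469428 -0.2585753   0.        ]]
[[ 0.56441186 -0.16680104  0.        ]]
[[ 0.60412943 -0.07502678  0.        ]]
[ 0.16053568 -0.60381606  0.22811193] [[ 9.66449454e-01  2.56856828e-01 -1.54033202e-04]
 [ 2.56856850e-01 -9.66448933e-01  1.00913784e-03]
 [ 1.10338721e-04 -1.01484520e-03 -9.99999479e-01]] 0.1 1.0000623780649098
```

```bash
python3 - <<'E'
from h import *
from scipy.optimize import least_squares as LS
C=lambda p:np.array([155,95])+np.array(p,float)/2.75
ot=C([(450,90),(751,211),(690,369),(388,246),(475,322),(576,362),(433,44),(375,187)])
os=np.array([(497,292),(342,379),(292,315),(441,243),(392,255),(335,275),(526,295)])/1.25
def mod(p):
    b=p[:3];th=p[3]
    L=[lidpt(b,th,0,.186,.006),lidpt(b,th,0,-.186,.006),lidpt(b,th,.195,-.186,.006),lidpt(b,th,.195,.186,.006),lidpt(b,th,.235,.065,.003),lidpt(b,th,.235,-.065,.003),rodpt(b,p[4],.227)]
    return np.vstack([proj("top",L+[lidpt(b,th,.14,.224,.003)]),proj("scene",L)])
obs=np.vstack([ot,os])
r=LS(lambda p:(mod(p)-obs).ravel(),[.5,-.15,-.4,.02,.02],bounds=([0,-1,-1,0,0],[1,1,1,.5,.6]),loss="soft_l1"); print(r.x,np.round((mod(r.x)-obs),1).tolist())
np.save("box.npy",r.x[:3]); b=r.x[:3]
print("bar",lidpt(b,r.x[3],.235,0,.003),"grip",rodpt(b,r.x[4],.12),"hinge",lidpt(b,0,0,0),"yaw",np.degrees(b[2]))
E
```

```text
[ 5.65740965e-01 -1.64645711e-01 -4.14866629e-01  5.24988553e-21
  1.06077025e-01] [[-0.2, -0.8], [0.6, -0.4], [-0.2, 0.1], [-1.5, -0.7], [-2.2, -1.7], [-0.1, -0.3], [-0.2, -0.3], [-1.1, 0.2], [1.5, -0.3], [-3.4, 4.3], [-2.8, -0.5], [-1.2, -2.1], [-5.7, -1.5], [-1.5, 2.2], [0.8, 0.1]]
bar [ 0.43990508 -0.10922388  0.065     ] grip [0.68515391 0.02752455 0.05770538] hinge [ 0.65497005 -0.20394483  0.062     ] yaw -23.770106879078696
```

```bash
python3 - <<'E'
from h import *
im=cv2.imread("raw_scene.png"); b=np.load("box.npy"); S=3
im=cv2.resize(im[185:325,225:440],None,fx=3.5,fy=3.5,interpolation=cv2.INTER_CUBIC)
cv2.imwrite("pics/s1c.png",im)
E
```

```text
(no output)
```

View pics/s1c.png

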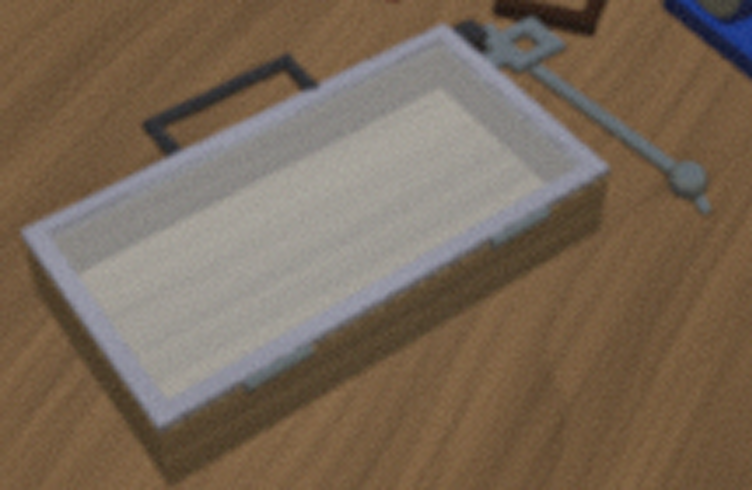

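Scene crop: lid corners (608,170), (163,425), (22,233) and (443,26). The bar runs (289,60)–(150,127), the knob is at (688,178) and the hole at (525,44).

```bash
python3 - <<'E'
from h import *
from scipy.optimize import least_squares as LS
C=lambda p:np.array([155,95])+np.array(p,float)/2.75
ot=C([(450,90),(751,211),(690,369),(388,246),(475,322),(576,362),(433,44),(375,187)])
os=np.array([225,185])+np.array([(608,170),(163,425),(22,233),(443,26),(289,60),(150,127),(688,178),(525,44)])/3.5
def mod(p):
    b=p[:3];th=p[3]
    L=[lidpt(b,th,0,.186,.003),lidpt(b,th,0,-.186,.003),lidpt(b,th,.195,-.186,.003),lidpt(b,th,.195,.186,.003),lidpt(b,th,.235,.065,.003),lidpt(b,th,.235,-.065,.003),rodpt(b,p[4],.227),lidpt(b,th,.14,.224,.003)]
    return np.vstack([proj("top",L),proj("scene",L)])
obs=np.vstack([ot,os])
r=LS(lambda p:(mod(p)-obs).ravel(),[.5,-.15,-.4,.02,.02],bounds=([0,-1,-1,0,0],[1,1,1,.5,.6]),loss="soft_l1"); print(r.x,np.round((mod(r.x)-obs),1).tolist())
np.save("box.npy",r.x[:3]); b=r.x[:3]
print("bar",lidpt(b,r.x[3],.235,0,.003),"grip",rodpt(b,r.x[4],.12),"hinge",lidpt(b,0,0,0),"yaw",np.degrees(b[2]))
E
```

```text
[ 0.56532081 -0.16430723 -0.41297252  0.0093988   0.10510716] [[-0.4, -0.3], [0.3, -0.3], [-0.3, 0.1], [-1.5, -0.4], [-2.2, -1.6], [-0.1, -0.2], [-0.4, -0.1], [-1.3, 0.4], [0.1, 0.3], [-1.1, 1.8], [-0.4, 0.2], [-0.1, 0.0], [0.1, -0.3], [-1.6, 0.3], [-0.1, 0.0], [-0.5, 0.2]]
bar [ 0.4394155  -0.10913932  0.06720855] grip [0.68438078 0.02808395 0.05758965] hinge [ 0.65462417 -0.20343727  0.062     ] yaw -23.661582569927507
```

>>> move_arm([
  [1,0.54,0.95,1,0.25],
  [1,0.54,0.95,1,0.25],
  [1,0.54,0.95,0,0.25],
  [1,0.54,0.95,0,0.25],
  [1,0.54,0.95,0,0.25],
  [1,0.54,0.95,0,0.25],
  [1,0.54,0.95,0,0.25],
  [1,0.54,0.95,0,0.25],
  [1,0.54,0.95,0,0.25],
  [1,0.54,0.95,0,0.25],
  [1,0.54,0.95,0,0.25],
  [1,0.54,0.95,0,0.25],
])

```text
time: 1.6
tcp_pos: [0.2909, -0.3748, 0.2687]
tcp_rot: [[0.777, 0.63, 0.0], [0.63, -0.777, -0.0], [0.0, 0.0, -1.0]]
force: [-0.1, -0.6, -0.0]
grip_width: 1.001
finger_force: 0.0
```

>>> move_arm([
  [1,0.54,0.95,0,0.25],
  [1,0.54,0.95,0,0.25],
  [1,0.54,0.95,0,0.25],
  [1,0.54,0.95,0,0.25],
  [1,0.54,0.95,0,0.25],
  [1,0.54,0.95,0,0.25],
  [1,0.54,0.95,0,0.25],
  [1,0.54,0.95,0,0.25],
  [1,0.54,0.95,0,0.25],
  [1,0.54,0.95,0,0.25],
  [1,0.54,0.95,0,0.25],
  [1,0.54,0.95,0,0.25],
])

```text
time: 3.1
tcp_pos: [0.42, -0.1467, 0.2687]
tcp_rot: [[0.454, 0.891, 0.0], [0.891, -0.454, -0.0], [-0.0, 0.0, -1.0]]
force: [-0.3, -0.1, 0.2]
grip_width: 1.003
finger_force: 0.0
```

>>> move_arm([
  [1,0.5,0.95,0,0.22],
  [1,0.5,0.95,0,0.2],
  [1,0,0,0,0],
])

```text
time: 3.48
tcp_pos: [0.44, -0.1087, 0.2686]
tcp_rot: [[0.4, 0.916, 0.0], [0.916, -0.4, -0.0], [0.0, 0.0, -1.0]]
force: [-0.9, -0.8, 1.1]
grip_width: 1.0
finger_force: 0.0
```

>>> move_arm([
  [0.3,0,0,-1,0],
  [0.3,0,0,-1,0],
  [0.3,0,0,-1,0],
  [0.3,0,0,-1,0],
  [0.3,0,0,-1,0],
  [0.3,0,0,-1,0],
  [0.3,0,0,-1,0],
  [0.3,0,0,-0.7,0],
  [0.3,0,0,-0.5,0],
  [0.3,0,0,0,0],
])

```text
time: 4.72
tcp_pos: [0.4395, -0.1102, 0.1043]
tcp_rot: [[0.403, 0.915, -0.001], [0.915, -0.403, 0.0], [-0.0, -0.001, -1.0]]
force: [1.0, 0.1, 1.4]
grip_width: 0.304
finger_force: 0.0
```

```bash
python3 - <<'E'
from h import *
snap("scene","s2.png",(225,150,440,325),3.5)
E
```

```text
(no output)
```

View pics/s2.png

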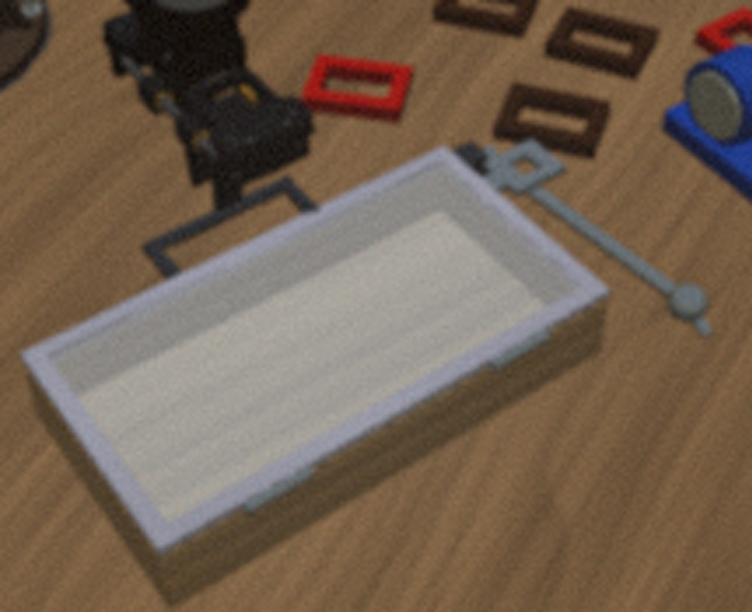

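The fingers are over the middle of the bar at about (228,205), one on each side. Now I'll descend and grip.

>>> move_arm([
  [0.3,0,0,-1,0],
  [0.3,0,0,-0.9,0],
  [0.3,0,0,0,0],
  [0,0,0,0,0],
  [0,0,0,0,0],
  [0,0,0,0,0],
  [0,0,0,0,0],
])

```text
time: 5.65
tcp_pos: [0.4399, -0.1101, 0.067]
tcp_rot: [[0.403, 0.915, 0.001], [0.915, -0.403, -0.0], [0.0, 0.001, -1.0]]
force: [-0.7, 0.6, 1.4]
grip_width: 0.115
finger_force: 30.0
```

```bash
python3 - <<'E'
from h import *
b=np.load("box.npy")
th=np.r_[0.01,np.arange(.1,1.86,.09)]; P=np.array([lidpt(b,t,.235,0,.003) for t in th])
for t,p,d in zip(th,P,np.diff(P,axis=0,prepend=P[:1])/.02): print(round(t,2),p.round(4),d.round(2))
E
```

```text
0.01 [ 0.4394 -0.1091  0.0673] [0. 0. 0.]
0.1 [ 0.4407 -0.1097  0.0884] [ 0.07 -0.03  1.05]
0.19 [ 0.4438 -0.111   0.1093] [ 0.15 -0.07  1.04]
0.28 [ 0.4485 -0.1131  0.1298] [ 0.24 -0.1   1.02]
0.37 [ 0.4549 -0.1159  0.1498] [ 0.32 -0.14  1.  ]
0.46 [ 0.463  -0.1195  0.169 ] [ 0.4  -0.18  0.96]
0.55 [ 0.4726 -0.1237  0.1874] [ 0.48 -0.21  0.92]
0.64 [ 0.4836 -0.1285  0.2047] [ 0.55 -0.24  0.87]
0.73 [ 0.4961 -0.134   0.2209] [ 0.62 -0.27  0.81]
0.82 [ 0.5098 -0.14    0.2359] [ 0.69 -0.3   0.75]
0.91 [ 0.5247 -0.1465  0.2494] [ 0.74 -0.33  0.68]
1.0 [ 0.5406 -0.1535  0.2614] [ 0.8  -0.35  0.6 ]
1.09 [ 0.5575 -0.1609  0.2717] [ 0.84 -0.37  0.52]
1.18 [ 0.5752 -0.1686  0.2804] [ 0.88 -0.39  0.43]
1.27 [ 0.5935 -0.1766  0.2873] [ 0.92 -0.4   0.35]
1.36 [ 0.6123 -0.1849  0.2924] [ 0.94 -0.41  0.25]
1.45 [ 0.6314 -0.1933  0.2956] [ 0.96 -0.42  0.16]
1.54 [ 0.6507 -0.2017  0.297 ] [ 0.97 -0.42  0.07]
1.63 [ 0.6701 -0.2102  0.2964] [ 0.97 -0.42 -0.03]
1.72 [ 0.6893 -0.2186  0.2939] [ 0.96 -0.42 -0.12]
1.81 [ 0.7083 -0.227   0.2896] [ 0.95 -0.42 -0.22]
```

>>> move_arm([
  [0,0.05,-0.03,1,0],
  [0,0.15,-0.07,1,0],
  [0,0.24,-0.1,1,0],
  [0,0.32,-0.14,1,0],
  [0,0.4,-0.18,0.96,0],
  [0,0.48,-0.21,0.92,0],
  [0,0.55,-0.24,0.87,0],
  [0,0.62,-0.27,0.81,0],
  [0,0,0,0,0],
])

```text
time: 6.78
tcp_pos: [0.4915, -0.1327, 0.2189]
tcp_rot: [[0.402, 0.915, -0.011], [0.915, -0.402, 0.004], [-0.0, -0.012, -1.0]]
force: [-29.7, 11.3, 26.8]
grip_width: 0.117
finger_force: 30.0
```

>>> move_arm([
  [0,-0.1,0.04,0.2,0],
  [0,0,0,0,0],
])

```text
time: 7.02
tcp_pos: [0.4933, -0.1336, 0.2219]
tcp_rot: [[0.403, 0.915, -0.001], [0.915, -0.403, 0.001], [0.0, -0.002, -1.0]]
force: [-6.0, 3.6, 5.8]
grip_width: 0.119
finger_force: 30.0
```

>>> move_arm([
  [0,0.69,-0.3,0.76,0],
  [0,0.74,-0.33,0.7,0],
  [0,0.8,-0.35,0.62,0],
  [0,0.84,-0.37,0.54,0],
  [0,0,0,0,0],
])

```text
time: 7.65
tcp_pos: [0.556, -0.1614, 0.2764]
tcp_rot: [[0.403, 0.915, 0.002], [0.915, -0.403, -0.001], [-0.0, 0.002, -1.0]]
force: [-7.5, 3.9, 19.5]
grip_width: 0.116
finger_force: 30.0
```

>>> move_arm([
  [0,0.8,-0.35,0.6,0],
  [0,0.9,-0.4,0.37,0],
  [0,0.94,-0.41,0.27,0],
  [0,0.96,-0.42,0.18,0],
  [0,0,0,0,0],
])

```text
time: 8.28
tcp_pos: [0.6289, -0.1935, 0.3033]
tcp_rot: [[0.403, 0.915, 0.002], [0.915, -0.403, -0.001], [-0.0, 0.003, -1.0]]
force: [0.5, -0.1, 4.8]
grip_width: 0.119
finger_force: 30.0
```

```bash
python3 - <<'E'
from h import *
snap("scene","s3.png",(230,60,430,260),3)
b=np.load("box.npy")
for t in(1.4,1.45): print(t,((proj("scene",[lidpt(b,t,.235,.065,.003),lidpt(b,t,.235,-.065,.003),lidpt(b,t,.195,.186,.003),lidpt(b,t,.195,-.186,.003)])-[230,60])*3).round().tolist())
print(((proj("scene",[[.6289,-.1935,.3033]])-[230,60])*3))
E
```

```text
1.4 [[374.0, 339.0], [217.0, 413.0], [504.0, 325.0], [66.0, 541.0]]
1.45 [[385.0, 346.0], [227.0, 421.0], [513.0, 331.0], [73.0, 549.0]]
[[304.79812697 372.42251808]]
```

View pics/s3.png

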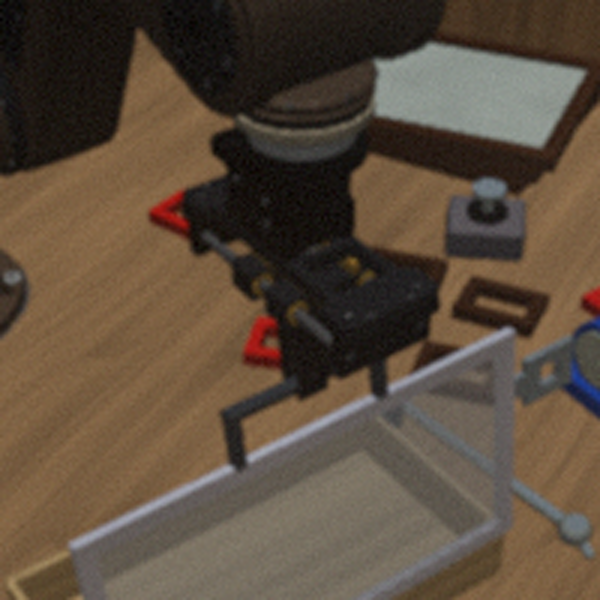

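The lid is at about 1.45, with its corners at (513,331) and (73,545), but the bar has slipped about 8 mm towards the fingertips. I'll regrip lower.

>>> move_arm([
  [0.3,0,0,0,0],
  [0.3,0,0,0,0],
  [0.3,0,0,-0.5,0],
  [0.3,0,0,0,0],
  [0,0,0,0,0],
  [0,0,0,0,0],
  [0,0,0,0,0],
])

```text
time: 9.2
tcp_pos: [0.6276, -0.1927, 0.2928]
tcp_rot: [[0.403, 0.915, 0.001], [0.915, -0.403, -0.0], [-0.0, 0.001, -1.0]]
force: [1.3, -0.6, -1.3]
grip_width: 0.119
finger_force: 30.0
```

>>> move_arm([
  [0,0.48,-0.21,0.05,0],
  [0,0.97,-0.42,0.05,0],
  [0,0.97,-0.42,-0.02,0],
  [0,0.96,-0.42,-0.12,0],
  [0,0,0,0,0],
])

```text
time: 9.82
tcp_pos: [0.6967, -0.2231, 0.2918]
tcp_rot: [[0.403, 0.915, 0.002], [0.915, -0.403, -0.001], [-0.0, 0.002, -1.0]]
force: [2.1, -2.7, 2.2]
grip_width: 0.119
finger_force: 30.0
```

>>> move_arm([
  [0.3,0,0,0,0],
  [0.3,0,0,0,0],
  [0.3,0,0,0.5,0],
  [0.3,0,0,1,0],
  [0.3,0,0,1,0],
  [0.3,0,0,1,0],
  [0.3,0,0,0,0],
])

```text
time: 10.7
tcp_pos: [0.6951, -0.222, 0.3641]
tcp_rot: [[0.403, 0.915, 0.003], [0.915, -0.403, -0.001], [0.0, 0.003, -1.0]]
force: [-0.3, -0.2, -0.5]
grip_width: 0.3
finger_force: 0.0
```

```bash
python3 - <<'E'
from h import *
snap("top","t2.png",(200,60,440,240),3.2)
snap("scene","x.png")
b=np.load("box.npy"); s=bot.get_state(); print(s["joint_positions"],s["tcp_pos"])
for t in(1.7,1.77,1.8): print(t,((proj("top",[lidpt(b,t,.235,.065,.003),lidpt(b,t,.235,-.065,.003),lidpt(b,t,.14,.224,.003)])-[200,60])*3.2).round().tolist())
for t in(0.05,.1): print(t,((proj("top",[rodpt(b,t,0.12),rodpt(b,t,.227)])-[200,60])*3.2).round().tolist())
E
```

```text
[-3.99609778e-01  5.74938058e-01  1.06090618e+00  2.34985151e-05
  1.50594818e+00  1.49274162e-02] [ 0.69478222 -0.22188699  0.36156712]
1.7 [[521.0, 171.0], [664.0, 228.0], [346.0, 145.0]]
1.77 [[528.0, 155.0], [671.0, 212.0], [350.0, 136.0]]
1.8 [[531.0, 148.0], [673.0, 205.0], [352.0, 133.0]]
0.05 [[318.0, 264.0], [359.0, 165.0]]
0.1 [[318.0, 264.0], [358.0, 163.0]]
```

View pics/t2.png

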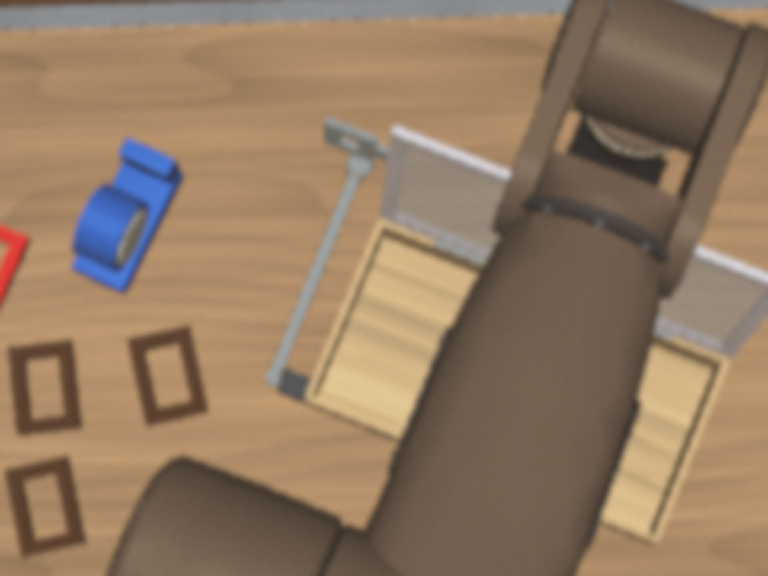

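The lid stands at about 1.75 with its ear hole at (350,142). The rod is clear, running (272,380)–(360,165). I'll grip it about 0.10 m from its pivot.

>>> move_arm([
  [0.3,-0.12,1,0,0.94],
  [0.3,-0.12,1,0,0.94],
  [0.3,-0.12,1,0,0.94],
  [0.3,-0.12,1,0,0.94],
  [0.3,-0.12,1,0,0.94],
  [0.3,-0.12,1,0,0.94],
  [0.3,-0.12,1,0,0.94],
  [0.3,-0.12,1,0,0.94],
  [0.3,-0.12,1,0,0.94],
  [0.3,-0.12,1,0,0.94],
  [0.3,-0.12,1,0,0.94],
  [0.3,-0.12,1,0,0.92],
])

```text
time: 12.3
tcp_pos: [0.6658, 0.0187, 0.3607]
tcp_rot: [[-0.918, 0.398, -0.002], [0.398, 0.918, 0.0], [0.002, -0.0, -1.0]]
force: [0.3, 0.3, 0.2]
grip_width: 0.301
finger_force: 0.0
```

>>> move_arm([
  [0.3,0,0.9,0,0],
  [0.3,0,0,0,0],
  [0.3,0,0,-1,0],
  [0.3,0,0,-1,0],
  [0.3,0,0,-1,0],
  [0.3,0,0,-1,0],
  [0.3,0,0,-1,0],
  [0.3,0,0,-1,0],
  [0.3,0,0,-1,0],
  [0.3,0,0,-1,0],
  [0.3,0,0,-1,0],
  [0.3,0,0,-1,0],
])

```text
time: 13.8
tcp_pos: [0.6662, 0.0351, 0.1609]
tcp_rot: [[-0.915, 0.404, -0.0], [0.404, 0.915, -0.0], [0.0, -0.0, -1.0]]
force: [0.7, -0.6, -0.0]
grip_width: 0.298
finger_force: 0.0
```

>>> move_arm([
  [0.3,0,0,-1,0],
  [0.3,0,0,-1,0],
  [0.3,0,0,0,0],
])

```text
time: 14.18
tcp_pos: [0.6656, 0.0353, 0.1203]
tcp_rot: [[-0.915, 0.404, -0.003], [0.404, 0.915, 0.0], [0.003, -0.001, -1.0]]
force: [-1.2, 0.1, 0.6]
grip_width: 0.302
finger_force: 0.0
```

>>> move_arm([
  [0.3,0.02,0.04,-1,0],
  [0.3,0,0,-1,0],
  [0.3,0,0,-1,0],
  [0.3,0,0,-0.3,0],
  [0.3,0,0,0,0],
  [0,0,0,0,0],
  [0,0,0,0,0],
  [0,0,0,0,0],
  [0,0,0,0,0],
])

```text
time: 15.3
tcp_pos: [0.6662, 0.0353, 0.0562]
tcp_rot: [[-0.916, 0.401, -0.001], [0.401, 0.916, -0.002], [-0.0, -0.002, -1.0]]
force: [-3.2, -9.7, 0.2]
grip_width: 0.115
finger_force: 30.0
```

```bash
python3 - <<'E'
from h import *
b=np.load("box.npy")
print(bot.get_state()["tcp_pos"])
th=np.linspace(.105,.755,6); P=np.array([rodpt(b,t,.10) for t in th])
for t,p,d in zip(th,P,np.diff(P,axis=0,prepend=P[:1])/.02): print(round(t,2),p.round(4),d.round(2))
E
```

```text
[0.66620387 0.03529514 0.05620989]
0.1 [0.6662 0.0361 0.0555] [0. 0. 0.]
0.24 [0.6642 0.0369 0.0683] [-0.1   0.04  0.64]
0.36 [0.6606 0.0385 0.0807] [-0.18  0.08  0.62]
0.5 [0.6557 0.0407 0.0925] [-0.25  0.11  0.59]
0.62 [0.6494 0.0434 0.1035] [-0.32  0.14  0.55]
0.76 [0.6418 0.0468 0.1135] [-0.38  0.17  0.5 ]
```

>>> move_arm([
  [0,-0.12,0,0.64,0],
  [0,-0.18,0.06,0.62,0],
  [0,-0.25,0.1,0.59,0],
  [0,-0.32,0.13,0.56,0],
  [0,0,0,0,0],
])

```text
time: 15.92
tcp_pos: [0.6484, 0.043, 0.1053]
tcp_rot: [[-0.916, 0.401, -0.0], [0.401, 0.916, 0.0], [0.0, 0.0, -1.0]]
force: [-2.3, -2.0, -2.4]
grip_width: 0.12
finger_force: 30.0
```

>>> move_arm([
  [0,-0.36,0.15,0.46,0],
  [0,0,0,0,0],
  [0,0,0,0,0],
])

```text
time: 16.3
tcp_pos: [0.6414, 0.046, 0.1133]
tcp_rot: [[-0.916, 0.402, -0.001], [0.402, 0.916, 0.001], [0.001, 0.0, -1.0]]
force: [-3.4, 1.7, -5.0]
grip_width: 0.111
finger_force: 30.0
```

```bash
python3 - <<'E'
from h import *
b=np.load("box.npy")
snap("scene","s4.png",(300,110,450,260),4)
s=bot.get_state();print(s["tcp_pos"],s["force"])
for t in(.70,.74,.759,.78): print(t,((proj("scene",[rodpt(b,t,0),rodpt(b,t,.227)])-[300,110])*4).round(1).tolist(),((proj("top",[rodpt(b,t,.227)]))).round(1).tolist())
E
```

```text
[0.64137283 0.04602726 0.11324868] [-3.50995993  1.38366825 -4.84243857]
0.7 [[255.5, 339.5], [451.1, 310.8]] [[304.0, 116.4]]
0.74 [[255.5, 339.5], [445.4, 296.8]] [[303.1, 117.6]]
0.759 [[255.5, 339.5], [442.5, 290.1]] [[302.6, 118.3]]
0.78 [[255.5, 339.5], [439.3, 282.8]] [[302.1, 119.1]]
```

View pics/s4.png

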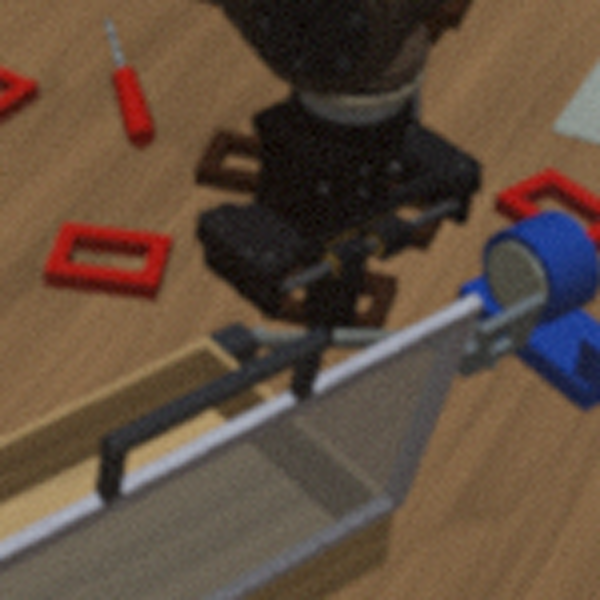

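```bash
python3 - <<'E'
from h import *
b=np.load("box.npy")
for t in(.55,.60,.65,.70,.74,.759,.78): print(t,((proj("scene",[rodpt(b,t,l) for l in(.03,.06,.12,.15,.17,.19)])-[300,110])*4).round(0).tolist())
im=cv2.imread("raw_scene.png"); cv2.imwrite("pics/s4c.png",cv2.resize(im[180:210,350:430],None,fx=10,fy=10,interpolation=cv2.INTER_CUBIC))
E
```

```text
0.55 [[279.0, 342.0], [305.0, 345.0], [359.0, 351.0], [388.0, 354.0], [408.0, 356.0], [428.0, 359.0]]
0.6 [[279.0, 340.0], [303.0, 341.0], [356.0, 343.0], [384.0, 343.0], [404.0, 344.0], [424.0, 345.0]]
0.65 [[278.0, 338.0], [302.0, 337.0], [353.0, 334.0], [380.0, 333.0], [399.0, 332.0], [419.0, 330.0]]
0.7 [[277.0, 336.0], [300.0, 333.0], [350.0, 326.0], [376.0, 322.0], [395.0, 319.0], [414.0, 316.0]]
0.74 [[277.0, 335.0], [299.0, 330.0], [347.0, 319.0], [373.0, 313.0], [391.0, 309.0], [409.0, 305.0]]
0.759 [[276.0, 334.0], [298.0, 328.0], [345.0, 316.0], [371.0, 309.0], [389.0, 304.0], [407.0, 300.0]]
0.78 [[276.0, 333.0], [298.0, 327.0], [344.0, 312.0], [369.0, 305.0], [386.0, 299.0], [404.0, 294.0]]
```

View pics/s4c.png

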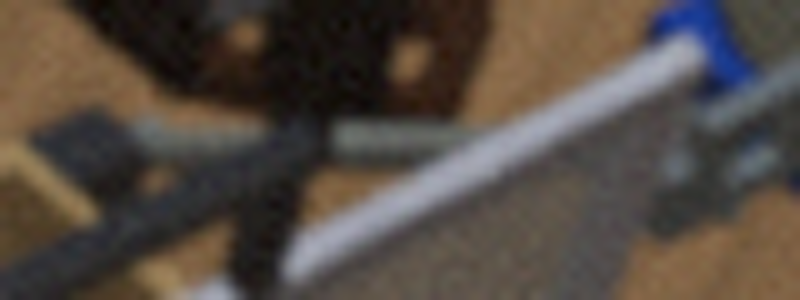

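The rod is only at about 0.64, because it slid down in the pads by about 9 mm. I'll regrip lower and raise it the rest of the way.

>>> move_arm([
  [0.3,0,0,0,0],
  [0.3,0,0,0,0],
  [0.3,0,0,-0.6,0],
  [0.3,0.15,-0.06,0,0],
  [0,0,0,0,0],
  [0,0,0,0,0],
  [0,0,0,0,0],
])

```text
time: 17.23
tcp_pos: [0.6451, 0.0444, 0.1014]
tcp_rot: [[-0.916, 0.401, 0.0], [0.401, 0.916, 0.0], [-0.0, 0.0, -1.0]]
force: [0.6, 1.3, -1.1]
grip_width: 0.117
finger_force: 30.0
```

>>> move_arm([
  [0,-0.09,0.04,0.12,0],
  [0,-0.09,0.04,0.12,0],
  [0,-0.09,0.04,0.12,0],
  [0,-0.09,0.04,0.12,0],
  [0,0,0,0,0],
  [0,0,0,0,0],
])

```text
time: 17.98
tcp_pos: [0.6374, 0.0477, 0.1106]
tcp_rot: [[-0.916, 0.401, -0.001], [0.401, 0.916, 0.0], [0.001, -0.0, -1.0]]
force: [1.2, 0.6, -8.7]
grip_width: 0.106
finger_force: 30.0
```

```bash
python3 - <<'E'
from h import *
b=np.load("box.npy")
c=bot.read_camera("scene")["color"]
cv2.imwrite("pics/s5.png",cv2.resize(c[175:210,350:430],None,fx=10,fy=10,interpolation=cv2.INTER_CUBIC))
for t in(.65,.7,.759,.774): print(t,((proj("scene",[rodpt(b,t,l) for l in(.03,.12,.15,.17,.19,.227)])-[350,175])*10).round(0).tolist())
E
```

```text
0.65 [[195.0, 196.0], [382.0, 185.0], [451.0, 181.0], [499.0, 179.0], [548.0, 176.0], [644.0, 171.0]]
0.7 [[193.0, 191.0], [374.0, 164.0], [441.0, 154.0], [487.0, 148.0], [535.0, 141.0], [628.0, 127.0]]
0.759 [[191.0, 185.0], [364.0, 139.0], [427.0, 123.0], [471.0, 111.0], [517.0, 99.0], [606.0, 75.0]]
0.774 [[190.0, 183.0], [361.0, 133.0], [424.0, 115.0], [467.0, 102.0], [513.0, 88.0], [601.0, 62.0]]
```

View pics/s5.png

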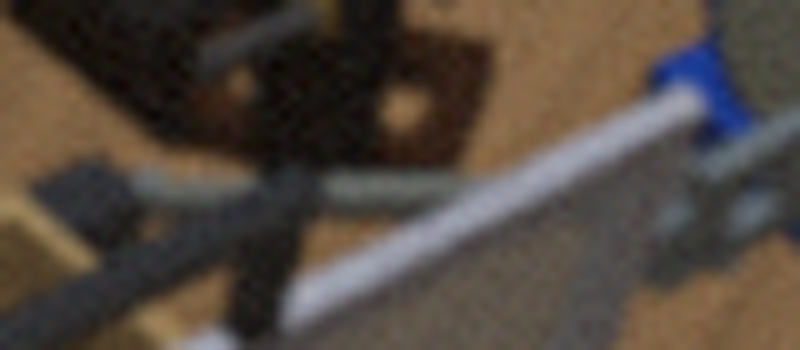

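The rod hasn't moved past about 0.645: the pin is touching the ear, so the lid isn't open far enough. I'll release the rod and push the bar further back with closed fingers.

>>> move_arm([
  [0.3,0,0,0,0],
  [0.3,0,0,0,0],
  [0.3,0,0,1,0],
  [0.3,0,0,1,0],
  [0.3,0,0,1,0],
  [0.3,0,0,1,0],
  [0.3,0,0,1,0],
  [0.3,0,0,1,0],
  [0.3,0,0,1,0],
  [0.3,0,0,1,0],
  [0.3,0,0,1,0],
  [0.3,0,0,1,0],
])

```text
time: 19.52
tcp_pos: [0.6378, 0.0475, 0.3122]
tcp_rot: [[-0.916, 0.402, 0.001], [0.402, 0.916, -0.0], [-0.001, 0.0, -1.0]]
force: [0.2, -0.2, 0.4]
grip_width: 0.298
finger_force: 0.0
```

>>> move_arm([
  [0,0,0,1,0],
  [0,0,0,1,0],
  [0,0.06,-1,1,0],
  [0,0.06,-1,0,0],
  [0,0.06,-1,0,0],
  [0,0.06,-1,0,0],
  [0,0.06,-1,0,0],
  [0,0.06,-1,0,0],
  [0,0.06,-1,0,0],
  [0,0.06,-1,0,0],
  [0,0.06,-1,0,0],
  [0,0.03,-1,0,0],
])

```text
time: 21.02
tcp_pos: [0.6493, -0.1537, 0.3708]
tcp_rot: [[-0.916, 0.402, 0.0], [0.402, 0.916, 0.0], [-0.0, 0.0, -1.0]]
force: [0.1, 0.5, 0.7]
grip_width: 0.002
finger_force: 0.0
```

>>> move_arm([
  [0,0,-1,0,0],
  [0,0,-1,0,0],
  [0,0,-0.4,-0.4,0],
  [0,0,0,-1,0],
  [0,0,0,-1,0],
  [0,0,0,-1,0],
  [0,0,0,-1,0],
  [0,0,0,0,0],
])

```text
time: 22.02
tcp_pos: [0.6487, -0.2001, 0.2811]
tcp_rot: [[-0.916, 0.401, -0.003], [0.401, 0.916, 0.001], [0.003, 0.0, -1.0]]
force: [0.4, 1.2, 0.6]
grip_width: 0.006
finger_force: 0.0
```

>>> move_arm([
  [0,0.57,-0.25,0,0],
  [0,0.57,-0.25,0,0],
  [0,0.57,-0.25,0,0],
  [0,0.57,-0.25,0,0],
  [0,0.57,-0.25,0,0],
  [0,0,0,0,0],
])

```text
time: 22.78
tcp_pos: [0.7069, -0.2258, 0.2822]
tcp_rot: [[-0.916, 0.402, -0.0], [0.402, 0.916, 0.0], [0.0, 0.0, -1.0]]
force: [0.1, -0.3, -0.1]
grip_width: 0.004
finger_force: 0.0
```

```bash
cat >> h.py <<'E'
def prof(name,f,ths):
    "blueness+brightness along model points f(th) in the current image"
    im=cv2.GaussianBlur(bot.read_camera(name)["color"],(0,0),.7).astype(np.float32)
    out=[]
    for t in ths:
        P=proj(name,f(t)).astype(np.float32)
        v=cv2.remap(im,P[None,:,0].copy(),P[None,:,1].copy(),cv2.INTER_LINEAR)[0]
        out.append((np.median(v[:,0]),np.median(v[:,0]-v[:,2])))
    return np.array(out)
def lidang(name="scene",ys=None):
    b=np.load("box.npy"); ths=np.arange(1.3,1.96,.02); ys=np.linspace(-.18,.18,60) if ys is None else ys
    o=prof(name,lambda t:[lidpt(b,t,.193,y,.003) for y in ys],ths); return ths,o
def rodang(name="scene",ls=(.12,.2)):
    b=np.load("box.npy"); ths=np.arange(0,.9,.03)
    o=prof(name,lambda t:[rodpt(b,t,l) for l in np.linspace(*ls,30)],ths); return ths,o
E
python3 - <<'E'
from h import *
for t,o in zip(*lidang()): print(round(t,2),o.round(0),end=";")
print()
for t,o in zip(*rodang()): print(round(t,2),o.round(0),end=";")
E
```

```text
1.3 [34. -8.];1.32 [34. -7.];1.34 [33. -8.];1.36 [ 33. -13.];1.38 [ 35. -29.];1.4 [ 48. -41.];1.42 [ 53. -47.];1.44 [ 54. -44.];1.46 [ 52. -43.];1.48 [ 51. -18.];1.5 [ 48. -12.];1.52 [ 46. -11.];1.54 [ 41. -29.];1.56 [ 46. -44.];1.58 [ 46. -44.];1.6 [ 47. -44.];1.62 [ 68. -53.];1.64 [ 95. -64.];1.66 [101. -66.];1.68 [105. -68.];1.7 [105. -68.];1.72 [108. -69.];1.74 [107. -68.];1.76 [ 86. -43.];1.78 [ 76. -10.];1.8 [ 72. -11.];1.82 [ 70. -26.];1.84 [104. -39.];1.86 [165.   3.];1.88 [167.  13.];1.9 [100.  -1.];1.92 [ 76. -18.];1.94 [ 81. -23.];
0.0 [ 73. -22.];0.03 [ 73. -23.];0.06 [ 72. -23.];0.09 [ 72. -23.];0.12 [ 72. -22.];0.15 [ 72. -22.];0.18 [ 73. -22.];0.21 [ 74. -20.];0.24 [ 73. -18.];0.27 [ 74. -16.];0.3 [ 76. -16.];0.33 [ 76. -15.];0.36 [ 78. -15.];0.39 [ 77. -18.];0.42 [ 76. -19.];0.45 [ 76. -20.];0.48 [ 76. -54.];0.51 [ 75. -60.];0.54 [ 73. -60.];0.57 [ 67. -52.];0.6 [ 62. -16.];0.63 [89. -2.];0.66 [ 94. -23.];0.69 [ 72. -51.];0.72 [ 42. -42.];0.75 [ 33. -36.];0.78 [ 47. -46.];0.81 [ 44. -43.];0.84 [ 27. -27.];0.87 [39. -7.];0.9 [58. -1.];
```

The lid now reads 1.87 and the rod 0.635. I'll go back to the rod.

>>> move_arm([
  [0,-0.2,0.1,0.5,0],
  [0,0,0,1,0],
  [0,0,0,1,0],
  [0,0,0,1,0],
  [0.3,-0.2,0.96,0.5,0],
  [0.3,-0.2,0.96,0,0],
  [0.3,-0.2,0.96,0,0],
  [0.3,-0.2,0.96,0,0],
  [0.3,-0.2,0.96,0,0],
  [0.3,-0.2,0.96,0,0],
  [0.3,-0.2,0.96,0,0],
  [0.3,-0.2,0.96,0,0],
])

```text
time: 24.38
tcp_pos: [0.6699, -0.0686, 0.3628]
tcp_rot: [[-0.916, 0.402, -0.0], [0.402, 0.916, 0.0], [0.0, 0.0, -1.0]]
force: [0.4, -0.6, -0.3]
grip_width: 0.3
finger_force: 0.0
```

>>> move_arm([
  [0.3,-0.2,0.96,0,0],
  [0.3,-0.2,0.96,0,0],
  [0.3,-0.2,0.96,0,0],
  [0.3,-0.2,0.96,0,0],
  [0.3,-0.2,0.96,0,0],
  [0.3,-0.1,0.9,0,0],
  [0.3,0,0,0,0],
  [0.3,0,0,-1,0],
  [0.3,0,0,-1,0],
  [0.3,0,0,-1,0],
  [0.3,0,0,-1,0],
  [0.3,0,0,-1,0],
])

```text
time: 25.88
tcp_pos: [0.6483, 0.0435, 0.2621]
tcp_rot: [[-0.916, 0.402, 0.0], [0.402, 0.916, -0.0], [-0.0, -0.0, -1.0]]
force: [-0.1, -0.7, 0.5]
grip_width: 0.303
finger_force: 0.0
```

>>> move_arm([
  [0.3,0,0,-1,0],
  [0.3,0,0,-1,0],
  [0.3,0,0,-1,0],
  [0.3,0,0,-1,0],
  [0.3,0,0,-1,0],
  [0.3,0,0,0,0],
])

```text
time: 26.62
tcp_pos: [0.6478, 0.0436, 0.1615]
tcp_rot: [[-0.916, 0.402, -0.003], [0.402, 0.916, 0.0], [0.002, -0.001, -1.0]]
force: [0.1, -0.4, 0.5]
grip_width: 0.298
finger_force: 0.0
```

>>> move_arm([
  [0.3,0,0,-1,0],
  [0.3,0,0,-1,0],
  [0.3,0,0,-1,0],
  [0.3,0,0,-0.1,0],
  [0,0,0,0,0],
  [0,0,0,0,0],
  [0,0,0,0,0],
  [0,-0.12,0.05,0.16,0],
  [0,-0.12,0.05,0.16,0],
  [0,-0.13,0.06,0.17,0],
  [0,0,0,0,0],
])

```text
time: 28.0
tcp_pos: [0.6404, 0.0465, 0.111]
tcp_rot: [[-0.916, 0.401, -0.0], [0.401, 0.916, -0.001], [-0.0, -0.001, -1.0]]
force: [-2.0, -6.3, -2.6]
grip_width: 0.12
finger_force: 30.0
```

```bash
python3 - <<'E'
from h import *
print(bot.get_state()["force"])
for n in("scene",):
  for t,o in zip(*rodang(n,(.14,.2))):
    if t>.55: print(round(t,2),o.round(0),end=";")
E
```

```text
[-1.99727626 -6.32650939 -2.55285689]
0.57 [ 69. -59.];0.6 [ 67. -59.];0.63 [ 69. -59.];0.66 [ 68. -60.];0.69 [ 60. -42.];0.72 [58. -6.];0.75 [79. -8.];0.78 [ 63. -33.];0.81 [ 43. -42.];0.84 [ 25. -30.];0.87 [ 25. -32.];0.9 [ 44. -45.];
```

>>> move_arm([
  [0,-0.05,0.02,0.07,0],
  [0,0,0,0,0],
])

```text
time: 28.3
tcp_pos: [0.6394, 0.047, 0.1121]
tcp_rot: [[-0.916, 0.401, -0.001], [0.401, 0.916, -0.001], [0.0, -0.001, -1.0]]
force: [-1.5, -4.1, -4.9]
grip_width: 0.119
finger_force: 30.0
```

```bash
python3 - <<'E'
from h import *
b=np.load("box.npy"); ths=np.arange(.69,.82,.01)
for l in((.14,.17),(.17,.205)):
  o=prof("scene",lambda t:[rodpt(b,t,x) for x in np.linspace(*l,30)],ths)
  print([(round(t,2),*x.round(0)) for t,x in zip(ths,o)])
E
```

```text
[(np.float64(0.69), np.float32(47.0), np.float32(-37.0)), (np.float64(0.7), np.float32(44.0), np.float32(-27.0)), (np.float64(0.71), np.float32(44.0), np.float32(-18.0)), (np.float64(0.72), np.float32(47.0), np.float32(-10.0)), (np.float64(0.73), np.float32(54.0), np.float32(-7.0)), (np.float64(0.74), np.float32(63.0), np.float32(-4.0)), (np.float64(0.75), np.float32(71.0), np.float32(-3.0)), (np.float64(0.76), np.float32(77.0), np.float32(-4.0)), (np.float64(0.77), np.float32(77.0), np.float32(-8.0)), (np.float64(0.78), np.float32(70.0), np.float32(-13.0)), (np.float64(0.79), np.float32(59.0), np.float32(-21.0)), (np.float64(0.8), np.float32(49.0), np.float32(-28.0)), (np.float64(0.81), np.float32(40.0), np.float32(-34.0))]
[(np.float64(0.69), np.float32(67.0), np.float32(-56.0)), (np.float64(0.7), np.float32(63.0), np.float32(-47.0)), (np.float64(0.71), np.float32(58.0), np.float32(-34.0)), (np.float64(0.72), np.float32(53.0), np.float32(-19.0)), (np.float64(0.73), np.float32(55.0), np.float32(-9.0)), (np.float64(0.74), np.float32(63.0), np.float32(-3.0)), (np.float64(0.75), np.float32(73.0), np.float32(-3.0)), (np.float64(0.76), np.float32(81.0), np.float32(-10.0)), (np.float64(0.77), np.float32(82.0), np.float32(-24.0)), (np.float64(0.78), np.float32(78.0), np.float32(-37.0)), (np.float64(0.79), np.float32(71.0), np.float32(-49.0)), (np.float64(0.8), np.float32(64.0), np.float32(-54.0)), (np.float64(0.81), np.float32(57.0), np.float32(-53.0))]
```

>>> move_arm([
  [0.3,0,0,0,0],
  [0.3,0,0,0,0],
  [0.3,0,0,1,0],
  [0.3,0,0,1,0],
  [0.3,0,0,1,0],
  [0.3,0,0,1,0],
  [0.3,0,0,1,0],
  [0.3,0,0,1,0],
  [0.3,0,0,1,0],
  [0.3,0,0,1,0],
  [0.3,0,0,1,0],
  [0.3,0,0,1,0],
])

```text
time: 29.9
tcp_pos: [0.6397, 0.048, 0.3131]
tcp_rot: [[-0.916, 0.401, 0.001], [0.401, 0.916, 0.0], [-0.001, 0.0, -1.0]]
force: [-0.3, -0.5, -0.0]
grip_width: 0.301
finger_force: 0.0
```

>>> move_arm([
  [0.3,0,0,1,0],
  [0.3,0,0,1,0],
  [0,0.37,-0.97,1,0],
  [0,0.37,-0.97,0,0],
  [0,0.37,-0.97,0,0],
  [0,0.37,-0.97,0,0],
  [0,0.37,-0.97,0,0],
  [0,0.37,-0.97,0,0],
  [0,0.37,-0.97,0,0],
  [0,0.37,-0.97,0,0],
  [0,0.37,-0.97,0,0],
  [0,0.37,-0.97,0,0],
])

```text
time: 31.4
tcp_pos: [0.7143, -0.1475, 0.372]
tcp_rot: [[-0.916, 0.402, 0.0], [0.402, 0.916, 0.0], [0.0, 0.0, -1.0]]
force: [0.9, -0.7, 0.4]
grip_width: 0.005
finger_force: 0.0
```

>>> move_arm([
  [0,0.37,-0.97,0,0],
  [0,0.37,-0.97,0,0],
  [0,0.37,-0.97,0,0],
  [0,0.37,-0.97,0,0],
  [0,0.37,-0.97,0,0],
  [0,0,0,0,0],
  [0,0,0,-1,0],
  [0,0,0,-1,0],
  [0,0,0,-1,0],
  [0,0,0,-1,0],
  [0,0,0,0,0],
])

```text
time: 32.78
tcp_pos: [0.7504, -0.2425, 0.2907]
tcp_rot: [[-0.916, 0.401, -0.002], [0.401, 0.916, 0.001], [0.003, 0.0, -1.0]]
force: [0.1, 0.1, 0.0]
grip_width: 0.001
finger_force: 0.0
```

```bash
python3 - <<'E'
from h import *
b=np.load("box.npy"); ths=np.arange(.6,.82,.01)
for l in((.05,.14),(.14,.17),(.17,.205)):
  o=prof("scene",lambda t:[rodpt(b,t,x) for x in np.linspace(*l,30)],ths)
  print(l,[(round(float(t),2),float(x[0].round())) for t,x in zip(ths,o)])
print([(round(float(t),2),float(x[0].round())) for t,x in zip(*lidang()) if t>1.75])
E
```

```text
(0.05, 0.14) [(0.6, 22.0), (0.61, 22.0), (0.62, 22.0), (0.63, 21.0), (0.64, 21.0), (0.65, 22.0), (0.66, 22.0), (0.67, 22.0), (0.68, 21.0), (0.69, 21.0), (0.7, 21.0), (0.71, 21.0), (0.72, 20.0), (0.73, 19.0), (0.74, 18.0), (0.75, 16.0), (0.76, 16.0), (0.77, 16.0), (0.78, 16.0), (0.79, 16.0), (0.8, 16.0), (0.81, 16.0)]
(0.14, 0.17) [(0.6, 32.0), (0.61, 33.0), (0.62, 33.0), (0.63, 33.0), (0.64, 33.0), (0.65, 33.0), (0.66, 34.0), (0.67, 35.0), (0.68, 35.0), (0.69, 34.0), (0.7, 33.0), (0.71, 31.0), (0.72, 28.0), (0.73, 25.0), (0.74, 22.0), (0.75, 21.0), (0.76, 21.0), (0.77, 21.0), (0.78, 21.0), (0.79, 20.0), (0.8, 19.0), (0.81, 16.0)]
(0.17, 0.205) [(0.6, 69.0), (0.61, 63.0), (0.62, 55.0), (0.63, 47.0), (0.64, 47.0), (0.65, 53.0), (0.66, 57.0), (0.67, 63.0), (0.68, 67.0), (0.69, 67.0), (0.7, 63.0), (0.71, 61.0), (0.72, 59.0), (0.73, 58.0), (0.74, 54.0), (0.75, 47.0), (0.76, 36.0), (0.77, 27.0), (0.78, 22.0), (0.79, 21.0), (0.8, 23.0), (0.81, 28.0)]
[(1.76, 55.0), (1.78, 60.0), (1.8, 56.0), (1.82, 52.0), (1.84, 97.0), (1.86, 168.0), (1.88, 172.0), (1.9, 102.0), (1.92, 77.0), (1.94, 82.0)]
```

>>> move_arm([
  [0,-0.6,0.26,-0.2,0],
  [0,-0.6,0.26,0,0],
  [0,-0.6,0.26,0,0],
  [0,-0.6,0.26,0,0],
  [0,-0.6,0.26,0,0],
  [0,-0.6,0.26,0,0],
  [0,-0.2,0.09,0,0],
  [0,0,0,0,0],
])

```text
time: 33.98
tcp_pos: [0.6748, -0.2102, 0.2887]
tcp_rot: [[-0.916, 0.402, 0.001], [0.402, 0.916, -0.0], [-0.001, 0.0, -1.0]]
force: [-0.6, -0.7, -0.4]
grip_width: 0.006
finger_force: 0.0
```

```bash
python3 - <<'E'
from h import *
b=np.load("box.npy"); snap("scene","s6.png",(330,100,450,220),5)
print([(round(float(t),2),float(x[0].round())) for t,x in zip(*lidang())])
for t in(.70,.759): print(t,((proj("scene",[rodpt(b,t,.14),rodpt(b,t,.227),rodpt(b,t,.237)])-[330,100])*5).round().tolist())
for t in(1.5,1.6): print(t,((proj("scene",[lidpt(b,t,.14,.224,.003)])-[330,100])*5).round().tolist())
E
```

```text
[(1.3, 61.0), (1.32, 56.0), (1.34, 51.0), (1.36, 45.0), (1.38, 45.0), (1.4, 60.0), (1.42, 74.0), (1.44, 78.0), (1.46, 62.0), (1.48, 50.0), (1.5, 50.0), (1.52, 87.0), (1.54, 153.0), (1.56, 166.0), (1.58, 119.0), (1.6, 87.0), (1.62, 87.0), (1.64, 93.0), (1.66, 94.0), (1.68, 96.0), (1.7, 96.0), (1.72, 97.0), (1.74, 97.0), (1.76, 96.0), (1.78, 94.0), (1.8, 93.0), (1.82, 93.0), (1.84, 95.0), (1.86, 94.0), (1.88, 92.0), (1.9, 90.0), (1.92, 91.0), (1.94, 93.0)]
0.7 [[309.0, 454.0], [414.0, 438.0], [427.0, 437.0]]
0.759 [[303.0, 439.0], [403.0, 413.0], [416.0, 409.0]]
1.5 [[423.0, 426.0]]
1.6 [[445.0, 442.0]]
```

View pics/s6.png

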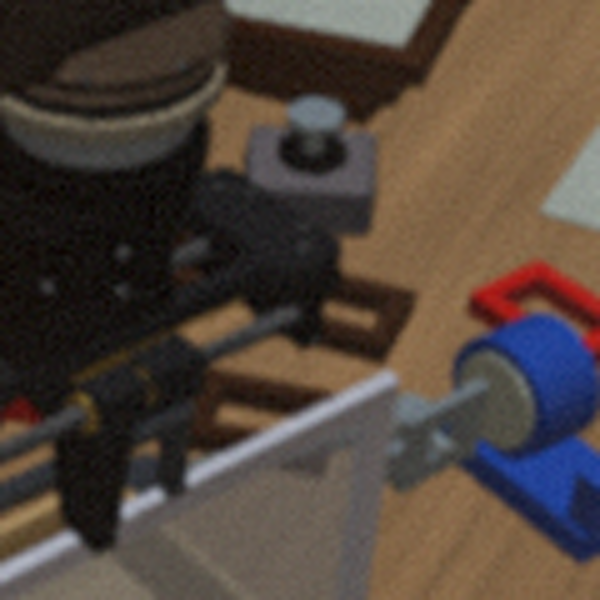

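The lid is at 1.555 and the knob shows just behind the ear near (408,412), so they line up. I'll seat it slowly.

>>> move_arm([
  [0,-0.14,0.06,0,0],
  [0,-0.14,0.06,0,0],
  [0,-0.14,0.06,0,0],
  [0,0,0,0,0],
])

```text
time: 34.58
tcp_pos: [0.6661, -0.2064, 0.2879]
tcp_rot: [[-0.916, 0.402, -0.0], [0.402, 0.916, 0.0], [0.001, 0.0, -1.0]]
force: [0.9, -0.9, -0.4]
grip_width: 0.004
finger_force: 0.7
```

>>> move_arm([
  [0,-0.09,0.04,0,0],
  [0,0,0,0,0],
])

```text
time: 34.83
tcp_pos: [0.6644, -0.2058, 0.2879]
tcp_rot: [[-0.916, 0.402, -0.0], [0.402, 0.916, 0.0], [0.0, 0.0, -1.0]]
force: [2.3, -0.6, -1.2]
grip_width: 0.003
finger_force: 1.2
```

>>> move_arm([
  [0,-0.09,0.04,0,0],
  [0,-0.09,0.04,0,0],
  [0,0,0,0,0],
])

```text
time: 35.2
tcp_pos: [0.6607, -0.2041, 0.2879]
tcp_rot: [[-0.916, 0.402, -0.001], [0.402, 0.916, 0.0], [0.001, 0.0, -1.0]]
force: [1.9, -0.2, -1.1]
grip_width: 0.006
finger_force: 0.7
```

```bash
python3 - <<'E'
from h import *
b=np.load("box.npy");ths=np.arange(1.44,1.6,.01)
o=prof("scene",lambda t:[lidpt(b,t,.193,y,.003) for y in np.linspace(-.18,.18,60)],ths)
print([(round(float(t),2),float(x[0].round())) for t,x in zip(ths,o)],bot.get_state()["force"])
E
```

```text
[(1.44, 87.0), (1.45, 98.0), (1.46, 117.0), (1.47, 141.0), (1.48, 159.0), (1.49, 160.0), (1.5, 148.0), (1.51, 127.0), (1.52, 107.0), (1.53, 94.0), (1.54, 89.0), (1.55, 87.0), (1.56, 87.0), (1.57, 85.0), (1.58, 82.0), (1.59, 79.0), (1.6, 79.0)] [ 1.00859533 -0.78359376 -1.12671585]
```

>>> move_arm([
  [0,-0.09,0.04,0,0],
  [0,0,0,0,0],
])

```text
time: 35.5
tcp_pos: [0.6591, -0.2034, 0.288]
tcp_rot: [[-0.916, 0.402, -0.0], [0.402, 0.916, 0.0], [0.0, 0.0, -1.0]]
force: [3.1, -0.8, -1.8]
grip_width: 0.005
finger_force: 1.4
```

>>> move_arm([
  [0,-0.09,0.04,0,0],
  [0,0,0,0,0],
])

```text
time: 35.75
tcp_pos: [0.6576, -0.2029, 0.288]
tcp_rot: [[-0.916, 0.402, 0.001], [0.402, 0.916, -0.0], [-0.001, -0.0, -1.0]]
force: [4.8, -2.0, -4.2]
grip_width: 0.003
finger_force: 3.0
```

```bash
python3 - <<'E'
from h import *
b=np.load("box.npy");ths=np.arange(1.44,1.53,.01)
snap("scene","s7.png",(380,150,440,210),10)
o=prof("scene",lambda t:[lidpt(b,t,.193,y,.003) for y in np.linspace(-.18,.18,60)],ths)
print([(round(float(t),2),float(x[0].round())) for t,x in zip(ths,o)],bot.get_state()["force"])
for t in(.74,.759): print(t,((proj("scene",[rodpt(b,t,.227),rodpt(b,t,.237)])-[380,150])*10).round().tolist())
for t in(1.48,1.5): print(t,((proj("scene",[lidpt(b,t,.14,.224,.003)])-[380,150])*10).round().tolist())
E
```

```text
[(1.44, 114.0), (1.45, 138.0), (1.46, 155.0), (1.47, 162.0), (1.48, 158.0), (1.49, 142.0), (1.5, 121.0), (1.51, 102.0), (1.52, 92.0), (1.53, 89.0)] [ 4.65773187 -2.83299712 -3.85099881]
0.74 [[313.0, 342.0], [339.0, 336.0]]
0.759 [[306.0, 325.0], [331.0, 319.0]]
1.48 [[338.0, 347.0]]
1.5 [[347.0, 352.0]]
```

View pics/s7.png

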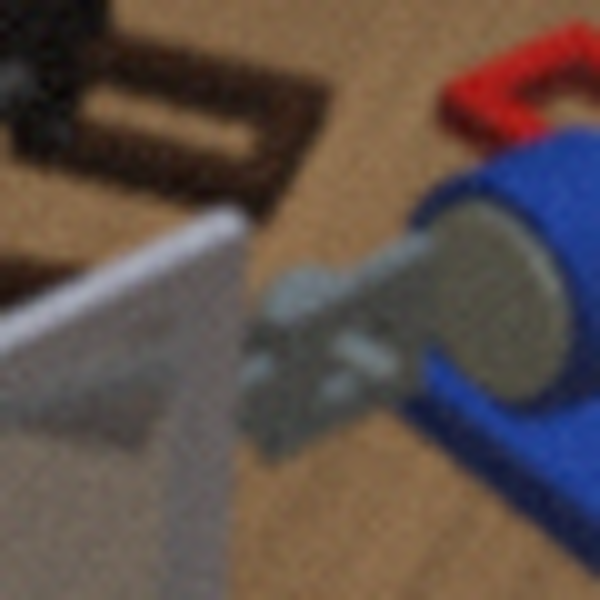

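>>> move_arm([
  [0,-0.09,0.04,0,0],
  [0,0,0,0,0],
])

```text
time: 36.1
tcp_pos: [0.6565, -0.2024, 0.288]
tcp_rot: [[-0.916, 0.402, 0.003], [0.402, 0.916, -0.001], [-0.003, 0.0, -1.0]]
force: [10.4, -4.5, -4.9]
grip_width: 0.004
finger_force: 5.4
```

>>> move_arm([
  [0,-0.09,0.04,0,0],
  [0,0,0,0,0],
])

```text
time: 36.35
tcp_pos: [0.6555, -0.202, 0.288]
tcp_rot: [[-0.916, 0.402, 0.005], [0.402, 0.916, -0.002], [-0.005, 0.0, -1.0]]
force: [14.2, -6.3, -6.1]
grip_width: 0.004
finger_force: 8.2
```

```bash
python3 - <<'E'
from h import *
b=np.load("box.npy");ths=np.arange(1.40,1.53,.01)
o=prof("scene",lambda t:[lidpt(b,t,.193,y,.003) for y in np.linspace(-.18,.18,60)],ths)
print([(round(float(t),2),float(x[0].round())) for t,x in zip(ths,o)],bot.get_state()["force"])
E
```

```text
[(1.4, 66.0), (1.41, 74.0), (1.42, 88.0), (1.43, 109.0), (1.44, 130.0), (1.45, 148.0), (1.46, 156.0), (1.47, 153.0), (1.48, 138.0), (1.49, 118.0), (1.5, 102.0), (1.51, 93.0), (1.52, 90.0), (1.53, 89.0)] [16.01714274 -5.80147519 -6.24310289]
```

>>> move_arm([
  [0,0.5,-0.22,0,0],
  [0,0.5,-0.22,0.3,0],
  [0,0,0,1,0],
  [0,0,0,1,0],
  [0,0,0,1,0],
  [0,0,0,1,0],
  [0,0,0,0,0],
])

```text
time: 37.28
tcp_pos: [0.6738, -0.2099, 0.3755]
tcp_rot: [[-0.916, 0.402, 0.002], [0.402, 0.916, -0.001], [-0.002, 0.0, -1.0]]
force: [0.0, -0.1, 0.5]
grip_width: 0.003
finger_force: 0.0
```

```bash
python3 - <<'E'
from h import *
b=np.load("box.npy");ths=np.arange(1.40,1.55,.01)
o=prof("scene",lambda t:[lidpt(b,t,.193,y,.003) for y in np.linspace(-.18,.18,60)],ths)
print([(round(float(t),2),float(x[0].round())) for t,x in zip(ths,o)],bot.get_state()["force"])
o=prof("top",lambda t:[lidpt(b,t,.193,y,.003) for y in np.linspace(-.18,.18,60)],ths)
print([(round(float(t),2),float(x[0].round())) for t,x in zip(ths,o)])
ths=np.arange(.6,.82,.01)
for l in((.04,.09),(.09,.14),(.14,.19)):
  o=prof("scene",lambda t:[rodpt(b,t,x) for x in np.linspace(*l,30)],ths)
  print(l,[(round(float(t),2),float(x[0].round()),float(x[1].round())) for t,x in zip(ths,o)])
E
```

```text
[(1.4, 68.0), (1.41, 72.0), (1.42, 82.0), (1.43, 96.0), (1.44, 114.0), (1.45, 136.0), (1.46, 154.0), (1.47, 162.0), (1.48, 159.0), (1.49, 142.0), (1.5, 120.0), (1.51, 101.0), (1.52, 91.0), (1.53, 87.0), (1.54, 86.0), (1.55, 86.0)] [0.00388084 0.49476691 0.42736071]
[(1.4, 91.0), (1.41, 90.0), (1.42, 90.0), (1.43, 92.0), (1.44, 94.0), (1.45, 106.0), (1.46, 124.0), (1.47, 147.0), (1.48, 166.0), (1.49, 178.0), (1.5, 175.0), (1.51, 160.0), (1.52, 140.0), (1.53, 121.0), (1.54, 108.0), (1.55, 101.0)]
(0.04, 0.09) [(0.6, 85.0, -21.0), (0.61, 85.0, -21.0), (0.62, 84.0, -20.0), (0.63, 84.0, -20.0), (0.64, 83.0, -19.0), (0.65, 83.0, -18.0), (0.66, 82.0, -17.0), (0.67, 82.0, -16.0), (0.68, 82.0, -14.0), (0.69, 82.0, -12.0), (0.7, 81.0, -11.0), (0.71, 81.0, -9.0), (0.72, 81.0, -8.0), (0.73, 81.0, -7.0), (0.74, 81.0, -6.0), (0.75, 81.0, -5.0), (0.76, 82.0, -5.0), (0.77, 82.0, -6.0), (0.78, 82.0, -6.0), (0.79, 83.0, -6.0), (0.8, 83.0, -7.0), (0.81, 84.0, -7.0)]
(0.09, 0.14) [(0.6, 85.0, -20.0), (0.61, 85.0, -19.0), (0.62, 83.0, -19.0), (0.63, 79.0, -18.0), (0.64, 76.0, -17.0), (0.65, 72.0, -16.0), (0.66, 68.0, -14.0), (0.67, 67.0, -13.0), (0.68, 66.0, -11.0), (0.69, 66.0, -9.0), (0.7, 68.0, -9.0), (0.71, 70.0, -8.0), (0.72, 72.0, -6.0), (0.73, 75.0, -5.0), (0.74, 77.0, -3.0), (0.75, 79.0, -3.0), (0.76, 81.0, -2.0), (0.77, 83.0, -2.0), (0.78, 84.0, -3.0), (0.79, 85.0, -3.0), (0.8, 86.0, -4.0), (0.81, 87.0, -5.0)]
(0.14, 0.19) [(0.6, 86.0, -16.0), (0.61, 86.0, -16.0), (0.62, 86.0, -14.0), (0.63, 86.0, -13.0), (0.64, 86.0, -12.0), (0.65, 86.0, -9.0), (0.66, 85.0, -7.0), (0.67, 85.0, -7.0), (0.68, 84.0, -7.0), (0.69, 83.0, -8.0), (0.7, 84.0, -8.0), (0.71, 85.0, -8.0), (0.72, 83.0, -8.0), (0.73, 82.0, -6.0), (0.74, 81.0, -5.0), (0.75, 82.0, -3.0), (0.76, 84.0, -2.0), (0.77, 86.0, -2.0), (0.78, 88.0, -2.0), (0.79, 88.0, -3.0), (0.8, 87.0, -5.0), (0.81, 86.0, -7.0)]
```

The lid is seated: it sprang back to about 1.49 on the knob, and the rod is at about 0.765. Next, find the frames.

```bash
cat > fr.py <<'E'
from h import *
im=bot.read_camera("top")["color"]
hsv=cv2.cvtColor(cv2.GaussianBlur(im,(3,3),0),cv2.COLOR_BGR2HSV)
m=cv2.inRange(hsv,(3,60,30),(18,255,105)); m[:, :150]=0; m[:130]=0; m[245:]=0; m[:,440:]=0
for c in cv2.findContours(cv2.morphologyEx(m,cv2.MORPH_CLOSE,np.ones((3,3))),cv2.RETR_EXTERNAL,cv2.CHAIN_APPROX_NONE)[0]:
    if cv2.contourArea(c)<300: continue
    W=np.array([ray("top",*p,.014) for p in c[:,0,:].astype(float)])[:,:2].astype(np.float32)
    (x,y),(w,h),a=cv2.minAreaRect(W)
    if w<h: a-=90
    print("frame",round(x,4),round(y,4),"size",round(w,3),round(h,3),"yaw",round((a+90)%180-90,1))
E
python3 fr.py; python3 - <<'E'
from h import *
for n,u,v,z in(("disp",298,160,.05),("disp low end",295,185,.02),("plunger",218,254,.075),("driver",275,315,.02)): print(n,ray("top",u/1.25,v/1.25,z))
s=bot.get_state();print(s["joint_positions"],s["tcp_pos"])
E
```

```text
frame 0.4538 0.3099 size 0.082 0.059 yaw 11.1
frame 0.5743 0.3102 size 0.082 0.059 yaw 6.1
frame 0.5834 0.1856 size 0.082 0.056 yaw 11.7
frame 0.5416 -0.2612 size 0.083 0.382 yaw -8.5
frame 0.495 -0.0152 size 0.209 0.59 yaw -53.1
disp [0.73765095 0.22242956 0.05      ]
disp low end [0.67883713 0.23593939 0.02      ]
plunger [0.49925618 0.41989947 0.075     ]
driver [0.34436878 0.28985956 0.02      ]
[-3.95444242e-01  5.28668821e-01  1.11368836e+00  5.54551089e-05
  1.50072514e+00 -1.55307979e+00] [ 0.67363482 -0.20977109  0.37314781]
```

>>> move_arm([
  [0,-0.23,0.99,0,0.22],
  [0,-0.23,0.99,0,0.22],
  [0,-0.23,0.99,0,0.22],
  [0,-0.23,0.99,0,0.22],
  [0,-0.23,0.99,0,0.22],
  [0,-0.23,0.99,0,0.22],
  [0,-0.23,0.99,0,0.22],
  [0,-0.23,0.99,0,0.22],
  [0,-0.23,0.99,0,0.22],
  [0,-0.23,0.99,0,0.22],
  [0,-0.23,0.99,0,0.22],
  [0,-0.23,0.99,0,0.22],
])

```text
time: 39.08
tcp_pos: [0.6183, 0.0291, 0.3741]
tcp_rot: [[-0.999, 0.043, 0.0], [0.043, 0.999, 0.0], [-0.0, 0.0, -1.0]]
force: [0.1, 0.1, 0.6]
grip_width: 0.001
finger_force: 0.0
```

>>> move_arm([
  [0,-0.23,0.99,0,0.22],
  [0,-0.23,0.99,0,0.22],
  [0.9,-0.23,0.99,0,0.22],
  [0.9,-0.23,0.99,-1,0.22],
  [0.9,-0.23,0.99,-1,0.22],
  [0.9,-0.23,0.99,-1,0.22],
  [0.9,-0.23,0.99,-1,0.22],
  [0.9,-0.2,0.99,-1,0.2],
  [0.9,0,0,-1,0],
  [0.9,0,0,-1,0],
  [0.9,0,0,-1,0],
  [0.9,0,0,0,0],
])

```text
time: 40.58
tcp_pos: [0.5817, 0.1866, 0.2129]
tcp_rot: [[-0.98, -0.198, -0.003], [-0.198, 0.98, -0.0], [0.003, 0.0, -1.0]]
force: [-0.8, 0.1, 0.8]
grip_width: 0.896
finger_force: 0.0
```

```bash
python3 fr.py; python3 -c "
from h import *
s=bot.get_state();print(s['tcp_pos'],s['tcp_rot'][:,1])"
```

```text
frame 0.5515 0.2517 size 0.374 0.246 yaw 1.3
[0.58220871 0.18661579 0.21403389] [-1.97815945e-01  9.80239179e-01  6.58697170e-05]
```

>>> move_arm([
  [0.9,0,0,-1,0],
  [0.9,0,0,-1,0],
  [0.9,0,0,-1,0],
  [0.9,0,0,-1,0],
  [0.9,0,0,-1,0],
  [0.9,0,0,-1,0],
  [0.9,0,0,-1,0],
  [0.9,0,0,-1,0],
  [0.9,0,0,-1,0],
  [0.9,0,0,-0.5,0],
  [0.9,0,0,-0.3,0],
  [0.9,0,0,0,0],
])

```text
time: 42.12
tcp_pos: [0.5826, 0.1862, 0.0183]
tcp_rot: [[-0.98, -0.197, 0.0], [-0.197, 0.98, 0.0], [-0.0, 0.0, -1.0]]
force: [0.1, 0.5, 0.2]
grip_width: 0.901
finger_force: 0.0
```

>>> move_arm([
  [0,0,0,0,0],
  [0,0,0,0,0],
  [0,0,0,0,0],
  [0,0,0,0,0],
  [0,0,0,0.5,0],
  [0,0,0,1,0],
  [0,0,0,0,0],
])

```text
time: 43.0
tcp_pos: [0.583, 0.1863, 0.0495]
tcp_rot: [[-0.98, -0.197, 0.002], [-0.197, 0.98, 0.001], [-0.003, 0.0, -1.0]]
force: [-0.3, 0.4, -0.7]
grip_width: 0.673
finger_force: 30.0
```

>>> move_arm([
  [0,0,0,1,0],
  [0,0,0,1,0],
  [0,0,0,1,0],
  [0,0,0,1,0],
  [0,-0.18,-0.94,1,-0.18],
  [0,-0.18,-0.94,1,-0.18],
  [0,-0.18,-0.94,1,-0.18],
  [0,-0.18,-0.94,1,-0.18],
  [0,-0.18,-0.94,0,-0.18],
  [0,-0.18,-0.94,0,-0.18],
  [0,-0.18,-0.94,0,-0.18],
  [0,-0.18,-0.94,0,-0.18],
])

```text
time: 44.5
tcp_pos: [0.5532, 0.0345, 0.2075]
tcp_rot: [[-1.0, 0.004, -0.001], [0.004, 1.0, 0.0], [0.001, 0.0, -1.0]]
force: [1.2, -0.1, -0.4]
grip_width: 0.669
finger_force: 30.0
```

>>> move_arm([
  [0,-0.18,-0.94,0,-0.18],
  [0,-0.18,-0.94,0,-0.18],
  [0,-0.18,-0.94,0,-0.18],
  [0,-0.18,-0.94,0,-0.18],
  [0,-0.18,-0.94,0,-0.18],
  [0,-0.18,-0.94,0,-0.18],
  [0,-0.18,-0.94,0,-0.18],
  [0,-0.18,-0.94,0,-0.18],
  [0,-0.17,-0.94,0,-0.18],
  [0,-0.17,-0.94,0,-0.19],
  [0,-0.17,-0.94,0,-0.19],
  [0,-0.17,-0.94,0,-0.19],
])

```text
time: 46.0
tcp_pos: [0.5109, -0.1911, 0.208]
tcp_rot: [[-0.952, 0.305, -0.0], [0.305, 0.952, 0.0], [0.0, 0.0, -1.0]]
force: [-0.2, -0.8, -1.2]
grip_width: 0.671
finger_force: 30.0
```

>>> move_arm([
  [0,-0.17,-0.94,0,-0.2],
  [0,-0.17,-0.94,0,-0.2],
  [0,-0.17,-0.94,0,-0.2],
  [0,-0.1,-0.94,0,-0.2],
  [0,0,0,0,0],
  [0,0,0,0,0],
])

```text
time: 46.75
tcp_pos: [0.4989, -0.2648, 0.2079]
tcp_rot: [[-0.913, 0.408, -0.0], [0.408, 0.913, 0.0], [0.0, 0.0, -1.0]]
force: [-0.0, 1.3, -0.8]
grip_width: 0.669
finger_force: 30.0
```

>>> move_arm([
  [0,0,-0.05,-1,0],
  [0,0,0,-1,0],
  [0,0,0,-1,0],
  [0,0,0,-1,0],
  [0,0,0,-1,0],
  [0,0,0,-1,0],
  [0,0,0,-1,0],
  [0,0,0,-1,0],
  [0,0,0,-0.7,0],
  [0,0,0,-0.4,0],
  [0,0,0,0,0],
])

```text
time: 48.12
tcp_pos: [0.499, -0.2658, 0.0259]
tcp_rot: [[-0.913, 0.408, -0.0], [0.408, 0.913, 0.0], [0.0, 0.0, -1.0]]
force: [-0.2, -0.4, -0.8]
grip_width: 0.673
finger_force: 30.0
```

>>> move_arm([
  [0.8,0,0,0,0],
  [0.8,0,0,0,0],
  [0.8,0,0,0.3,0],
  [0.8,0,0,1,0],
  [0.8,0,0,1,0],
  [0.8,0,0,1,0],
  [0.8,0,0,1,0],
  [0.8,0,0,1,0],
  [0.8,0,0,1,0],
  [0.8,0,0,1,0],
  [0.8,0,0,1,0],
  [0.8,0,0,1,0],
])

```text
time: 49.62
tcp_pos: [0.4988, -0.2659, 0.2133]
tcp_rot: [[-0.913, 0.408, 0.0], [0.408, 0.913, -0.0], [-0.001, 0.0, -1.0]]
force: [0.3, 0.2, -0.6]
grip_width: 0.804
finger_force: 0.0
```

```bash
python3 fr.py; python3 -c "
from h import *
s=bot.get_state();print(s['tcp_pos'],s['tcp_rot'][:,1],s['joint_positions'])"
```

```text
frame 0.454 0.3103 size 0.082 0.06 yaw 11.2
frame 0.5741 0.3105 size 0.082 0.059 yaw 6.0
frame 0.4592 -0.2883 size 0.186 0.347 yaw -31.6
[ 0.49956254 -0.26643318  0.21578703] [ 4.07930628e-01  9.13012692e-01 -6.53532695e-04] [-6.06657731e-01  4.19828231e-01  1.72349884e+00  1.04733289e-04
  9.94275062e-01 -1.75732578e+00]
```

>>> move_arm([
  [0.9,0.13,1,0,0.13],
  [0.9,0.13,1,0,0.13],
  [0.9,0.13,1,0,0.13],
  [0.9,0.13,1,0,0.13],
  [0.9,0.13,1,0,0.13],
  [0.9,0.13,1,0,0.13],
  [0.9,0.13,1,0,0.13],
  [0.9,0.13,1,0,0.13],
  [0.9,0.13,1,0,0.13],
  [0.9,0.13,1,0,0.13],
  [0.9,0.13,1,0,0.13],
  [0.9,0.13,1,0,0.13],
])

```text
time: 51.18
tcp_pos: [0.5302, -0.0247, 0.2121]
tcp_rot: [[-0.98, 0.2, 0.0], [0.2, 0.98, 0.0], [-0.0, 0.0, -1.0]]
force: [-0.1, -0.4, -0.0]
grip_width: 0.9
finger_force: 0.0
```

>>> move_arm([
  [0.9,0.13,1,0,0.13],
  [0.9,0.13,1,0,0.13],
  [0.9,0.13,1,0,0.13],
  [0.9,0.13,1,0,0.13],
  [0.9,0.13,1,0,0.13],
  [0.9,0.13,1,0,0.13],
  [0.9,0.13,1,0,0.13],
  [0.9,0.13,1,0,0.13],
  [0.9,0.13,1,0,0.13],
  [0.9,0.13,1,0,0.13],
  [0.9,0.13,1,0,0.13],
  [0.9,0.13,1,0,0.13],
])

```text
time: 52.68
tcp_pos: [0.5615, 0.2153, 0.2121]
tcp_rot: [[-1.0, -0.017, 0.0], [-0.017, 1.0, 0.0], [-0.0, 0.0, -1.0]]
force: [0.9, 0.2, 0.2]
grip_width: 0.902
finger_force: 0.0
```

>>> move_arm([
  [0.9,0.13,1,0,0.13],
  [0.9,0.13,1,0,0.13],
  [0.9,0.13,1,0,0.13],
  [0.9,0.13,1,0,0.13],
  [0.9,0.1,0.8,0,0.12],
  [0.9,0,0,0,0],
  [0.9,0,0,0,0],
])

```text
time: 53.55
tcp_pos: [0.5737, 0.3096, 0.212]
tcp_rot: [[-0.995, -0.104, -0.0], [-0.104, 0.995, -0.0], [0.0, -0.0, -1.0]]
force: [0.4, -0.1, -0.2]
grip_width: 0.899
finger_force: 0.0
```

```bash
python3 fr.py
```

```text
frame 0.5011 -0.2649 size 0.055 0.082 yaw -23.8
frame 0.5549 0.3975 size 0.379 0.24 yaw 1.8
```

>>> move_arm([
  [0.9,0,0,-1,0],
  [0.9,0,0,-1,0],
  [0.9,0,0,-1,0],
  [0.9,0,0,-1,0],
  [0.9,0,0,-1,0],
  [0.9,0,0,-1,0],
  [0.9,0,0,-1,0],
  [0.9,0,0,-1,0],
  [0.9,0,0,-1,0],
  [0.9,0,0,-0.4,0],
  [0.9,0,0,-0.3,0],
  [0.9,0,0,0,0],
])

```text
time: 55.1
tcp_pos: [0.5738, 0.31, 0.018]
tcp_rot: [[-0.995, -0.105, -0.0], [-0.105, 0.995, 0.0], [0.0, 0.0, -1.0]]
force: [-0.2, 0.5, -0.5]
grip_width: 0.9
finger_force: 0.0
```

>>> move_arm([
  [0,0,0,0,0],
  [0,0,0,0,0],
  [0,0,0,0,0],
  [0,0,0,0,0],
  [0,0,0,0.5,0],
  [0,0,0,1,0],
  [0,0,0,1,0],
  [0,0,0,1,0],
  [0,0,0,1,0],
  [0,0,0,1,0],
  [0,0,0,1,0],
  [0,0,0,0,0],
])

```text
time: 56.6
tcp_pos: [0.5744, 0.3102, 0.1507]
tcp_rot: [[-0.995, -0.105, 0.004], [-0.105, 0.995, 0.002], [-0.004, 0.001, -1.0]]
force: [0.3, 0.1, -1.1]
grip_width: 0.669
finger_force: 30.0
```

>>> move_arm([
  [0,-0.07,-0.97,1,-0.15],
  [0,-0.07,-0.97,1,-0.15],
  [0,-0.07,-0.97,1,-0.15],
  [0,-0.07,-0.97,0,-0.15],
  [0,-0.07,-0.97,0,-0.15],
  [0,-0.07,-0.97,0,-0.15],
  [0,-0.07,-0.97,0,-0.15],
  [0,-0.07,-0.97,0,-0.15],
  [0,-0.07,-0.97,0,-0.15],
  [0,-0.07,-0.97,0,-0.15],
  [0,-0.07,-0.97,0,-0.15],
  [0,-0.07,-0.97,0,-0.15],
])

```text
time: 58.1
tcp_pos: [0.5569, 0.0759, 0.2081]
tcp_rot: [[-0.989, 0.147, 0.0], [0.147, 0.989, 0.0], [-0.0, 0.0, -1.0]]
force: [0.5, -0.3, -0.4]
grip_width: 0.667
finger_force: 30.0
```

>>> move_arm([
  [0,-0.07,-0.97,0,-0.15],
  [0,-0.07,-0.97,0,-0.15],
  [0,-0.07,-0.97,0,-0.15],
  [0,-0.07,-0.97,0,-0.15],
  [0,-0.07,-0.97,0,-0.15],
  [0,-0.07,-0.97,0,-0.15],
  [0,-0.07,-0.97,0,-0.15],
  [0,-0.07,-0.97,0,-0.15],
  [0,-0.07,-0.97,0,-0.15],
  [0,-0.07,-0.97,0,-0.15],
  [0,-0.07,-0.97,0,-0.15],
  [0,-0.07,-0.97,0,-0.15],
])

```text
time: 59.6
tcp_pos: [0.5401, -0.1569, 0.2081]
tcp_rot: [[-0.921, 0.389, 0.0], [0.389, 0.921, 0.0], [-0.0, 0.0, -1.0]]
force: [0.3, 0.3, -0.6]
grip_width: 0.668
finger_force: 30.0
```

>>> move_arm([
  [0,-0.07,-0.96,0,-0.1],
  [0,0,0,0,0],
  [0,0,0,0,0],
])

```text
time: 59.98
tcp_pos: [0.5387, -0.1747, 0.208]
tcp_rot: [[-0.916, 0.4, -0.0], [0.4, 0.916, 0.0], [0.0, 0.0, -1.0]]
force: [0.3, 0.6, -0.9]
grip_width: 0.672
finger_force: 30.0
```

>>> move_arm([
  [0,0,0,-1,0],
  [0,0,0,-1,0],
  [0,0,0,-1,0],
  [0,0,0,-1,0],
  [0,0,0,-1,0],
  [0,0,0,-1,0],
  [0,0,0,-1,0],
  [0,0,0,-1,0],
  [0,0,0,-0.7,0],
  [0,0,0,-0.4,0],
  [0,0,0,0,0],
])

```text
time: 61.35
tcp_pos: [0.5387, -0.1747, 0.0259]
tcp_rot: [[-0.916, 0.4, -0.0], [0.4, 0.916, 0.0], [0.0, 0.0, -1.0]]
force: [-0.5, -0.2, -0.6]
grip_width: 0.671
finger_force: 30.0
```

>>> move_arm([
  [0.8,0,0,0,0],
  [0.8,0,0,0,0],
  [0.8,0,0,0.3,0],
  [0.8,0,0,1,0],
  [0.8,0,0,1,0],
  [0.8,0,0,1,0],
  [0.8,0,0,1,0],
  [0.8,0,0,1,0],
  [0.8,0,0,1,0],
  [0.8,0,0,1,0],
  [0.8,0,0,1,0],
  [0.8,0,0,1,0],
])

```text
time: 62.85
tcp_pos: [0.5386, -0.1748, 0.2134]
tcp_rot: [[-0.916, 0.4, 0.001], [0.4, 0.916, -0.0], [-0.001, 0.0, -1.0]]
force: [0.4, -0.5, -0.5]
grip_width: 0.799
finger_force: 0.0
```

```bash
python3 fr.py; python3 -c "
from h import *
s=bot.get_state();print(s['tcp_pos'],s['tcp_rot'][:,1])"
```

```text
frame 0.454 0.3103 size 0.082 0.06 yaw 11.2
frame 0.4937 -0.1755 size 0.213 0.375 yaw -23.8
[ 0.53941286 -0.17511976  0.21580015] [4.00249368e-01 9.16406265e-01 1.09115069e-05]
```

>>> move_arm([
  [0.9,-0.17,0.97,0,0.17],
  [0.9,-0.17,0.97,0,0.17],
  [0.9,-0.17,0.97,0,0.17],
  [0.9,-0.17,0.97,0,0.17],
  [0.9,-0.17,0.97,0,0.17],
  [0.9,-0.17,0.97,0,0.17],
  [0.9,-0.17,0.97,0,0.17],
  [0.9,-0.17,0.97,0,0.17],
  [0.9,-0.17,0.97,0,0.17],
  [0.9,-0.17,0.97,0,0.17],
  [0.9,-0.17,0.97,0,0.17],
  [0.9,-0.17,0.97,0,0.17],
])

```text
time: 64.4
tcp_pos: [0.4977, 0.0592, 0.2121]
tcp_rot: [[-0.992, 0.125, 0.0], [0.125, 0.992, 0.0], [-0.0, 0.0, -1.0]]
force: [0.3, 1.3, 0.1]
grip_width: 0.9
finger_force: 0.0
```

>>> move_arm([
  [0.9,-0.17,0.97,0,0.17],
  [0.9,-0.17,0.97,0,0.17],
  [0.9,-0.17,0.97,0,0.17],
  [0.9,-0.17,0.97,0,0.17],
  [0.9,-0.17,0.97,0,0.17],
  [0.9,-0.17,0.97,0,0.17],
  [0.9,-0.17,0.97,0,0.18],
  [0.9,-0.17,0.97,0,0.18],
  [0.9,-0.17,0.97,0,0.18],
  [0.9,-0.17,0.97,0,0.18],
  [0.9,-0.17,0.97,0,0.18],
  [0.9,-0.17,0.97,0,0.18],
])

```text
time: 65.9
tcp_pos: [0.4569, 0.292, 0.2121]
tcp_rot: [[-0.986, -0.167, 0.0], [-0.167, 0.986, 0.0], [-0.0, 0.0, -1.0]]
force: [-0.2, 0.1, -0.6]
grip_width: 0.904
finger_force: 0.0
```

```bash
python3 fr.py
```

```text
frame 0.501 -0.2652 size 0.056 0.082 yaw -23.6
frame 0.477 0.3881 size 0.261 0.21 yaw 88.7
frame 0.5409 -0.1739 size 0.055 0.081 yaw -24.7
```

>>> move_arm([
  [0.9,-0.18,0.95,0,0.19],
  [0.9,0,0,0,0],
  [0.9,0,0,0,0],
])

```text
time: 66.32
tcp_pos: [0.4535, 0.3096, 0.212]
tcp_rot: [[-0.981, -0.192, -0.0], [-0.192, 0.981, -0.0], [0.0, -0.0, -1.0]]
force: [-0.4, -0.3, -0.4]
grip_width: 0.897
finger_force: 0.0
```

>>> move_arm([
  [0.9,0,0,-1,0],
  [0.9,0,0,-1,0],
  [0.9,0,0,-1,0],
  [0.9,0,0,-1,0],
  [0.9,0,0,-1,0],
  [0.9,0,0,-1,0],
  [0.9,0,0,-1,0],
  [0.9,0,0,-1,0],
  [0.9,0,0,-1,0],
  [0.9,0,0,-0.4,0],
  [0.9,0,0,-0.3,0],
  [0.9,0,0,0,0],
])

```text
time: 67.82
tcp_pos: [0.4537, 0.3097, 0.0182]
tcp_rot: [[-0.982, -0.191, 0.0], [-0.191, 0.982, 0.0], [-0.0, 0.0, -1.0]]
force: [-0.3, -0.3, 1.1]
grip_width: 0.901
finger_force: 0.0
```

>>> move_arm([
  [0,0,0,0,0],
  [0,0,0,0,0],
  [0,0,0,0,0],
  [0,0,0,0,0],
  [0,0,0,0.5,0],
  [0,0,0,1,0],
  [0,0,0,1,0],
  [0,0,0,1,0],
  [0,0,0,1,0],
  [0,0,0,1,0],
  [0,0,0,1,0],
  [0,0,0,0,0],
])

```text
time: 69.32
tcp_pos: [0.454, 0.31, 0.1495]
tcp_rot: [[-0.981, -0.192, 0.002], [-0.192, 0.981, 0.001], [-0.003, 0.001, -1.0]]
force: [-1.1, 0.4, -0.0]
grip_width: 0.67
finger_force: 30.0
```

>>> move_arm([
  [0,0.31,-0.98,1,-0.22],
  [0,0.31,-0.98,1,-0.22],
  [0,0.31,-0.98,1,-0.22],
  [0,0.31,-0.98,0,-0.22],
  [0,0.31,-0.98,0,-0.22],
  [0,0.31,-0.98,0,-0.22],
  [0,0.31,-0.98,0,-0.22],
  [0,0.31,-0.98,0,-0.22],
  [0,0.31,-0.98,0,-0.22],
  [0,0.31,-0.98,0,-0.22],
  [0,0.31,-0.98,0,-0.22],
  [0,0.31,-0.98,0,-0.22],
])

```text
time: 70.82
tcp_pos: [0.5278, 0.0739, 0.2072]
tcp_rot: [[-0.984, 0.176, -0.001], [0.176, 0.984, 0.0], [0.001, -0.0, -1.0]]
force: [0.5, 0.2, -1.3]
grip_width: 0.667
finger_force: 30.0
```

>>> move_arm([
  [0,0.31,-0.98,0,-0.22],
  [0,0.31,-0.98,0,-0.22],
  [0,0.31,-0.98,0,-0.22],
  [0,0.31,-0.98,0,-0.22],
  [0,0.31,-0.98,0,-0.22],
  [0,0.31,-0.98,0,-0.22],
  [0,0.31,-0.98,0,-0.22],
  [0,0.35,-1,0,-0.17],
  [0,0,0,0,0],
  [0,0,0,0,0],
])

```text
time: 72.08
tcp_pos: [0.5782, -0.0826, 0.2079]
tcp_rot: [[-0.915, 0.403, -0.0], [0.403, 0.915, 0.0], [0.0, 0.0, -1.0]]
force: [0.2, 0.8, -0.1]
grip_width: 0.672
finger_force: 30.0
```

```bash
python3 fr.py
```

```text
frame 0.5014 -0.265 size 0.055 0.081 yaw -23.8
frame 0.5222 -0.074 size 0.241 0.401 yaw -16.9
```

>>> move_arm([
  [0,0,0,-1,0],
  [0,0,0,-1,0],
  [0,0,0,-1,0],
  [0,0,0,-1,0],
  [0,0,0,-1,0],
  [0,0,0,-1,0],
  [0,0,0,-1,0],
  [0,0,0,-1,0],
  [0,0,0,-0.7,0],
  [0,0,0,-0.4,0],
  [0,0,0,0,0],
])

```text
time: 73.5
tcp_pos: [0.5783, -0.0824, 0.0259]
tcp_rot: [[-0.915, 0.403, -0.0], [0.403, 0.915, 0.0], [0.0, 0.0, -1.0]]
force: [0.3, -0.3, 0.1]
grip_width: 0.673
finger_force: 30.0
```

>>> move_arm([
  [0.8,0,0,0,0],
  [0.8,0,0,0,0],
  [0.8,0,0,0.3,0],
  [0.8,0,0,1,0],
  [0.8,0,0,1,0],
  [0.8,0,0,1,0],
  [0.8,0,0,1,0],
  [0.8,0,0,1,0],
  [0.8,0,0,1,0],
  [0.8,0,0,1,0],
  [0.8,0,0,1,0],
  [0.8,0,0,1,0],
])

```text
time: 75.0
tcp_pos: [0.5782, -0.0826, 0.2134]
tcp_rot: [[-0.915, 0.403, 0.001], [0.403, 0.915, -0.0], [-0.001, 0.0, -1.0]]
force: [0.9, 0.3, -0.1]
grip_width: 0.798
finger_force: 0.0
```

>>> move_arm([
  [0,-0.14,0.97,0,0],
  [0,-0.14,0.97,0,0],
  [0,-0.14,0.97,0,0],
  [0,-0.14,0.97,0,0],
  [0,-0.14,0.97,0,0],
  [0,-0.14,0.97,0,0],
  [0,-0.14,0.97,0,0],
  [0,-0.14,0.97,0,0],
  [0,-0.14,0.97,0,0],
  [0,-0.14,0.97,0,0],
  [0,-0.14,0.97,0,0],
  [0,-0.14,0.97,0,0],
])

```text
time: 76.5
tcp_pos: [0.5446, 0.1514, 0.2121]
tcp_rot: [[-0.915, 0.403, 0.0], [0.403, 0.915, 0.0], [-0.0, 0.0, -1.0]]
force: [0.2, -0.0, -0.7]
grip_width: 0.006
finger_force: 0.0
```

```bash
python3 fr.py; python3 -c "
from h import *
snap('top','t3.png',(130,60,450,260),2.5)"
```

```text
frame 0.5011 -0.2649 size 0.055 0.082 yaw -23.8
frame 0.5287 0.2219 size 0.214 0.322 yaw -1.5
```

View pics/t3.png

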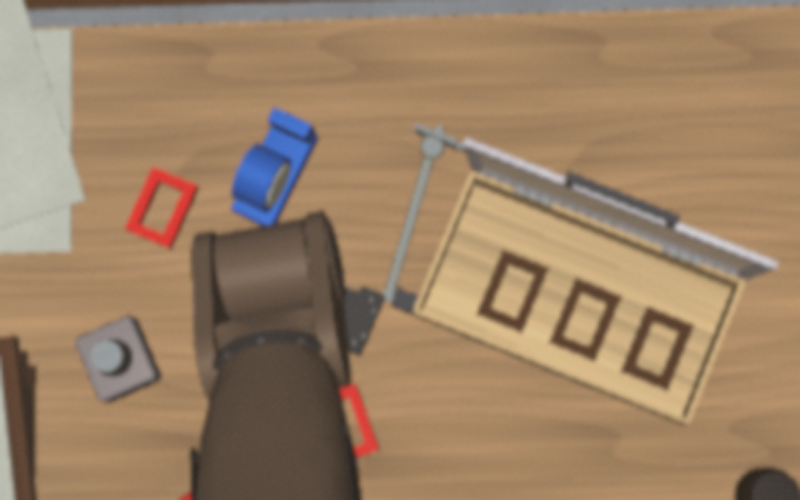

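The three frames lie flat and separate in the box at (513,290), (585,320) and (658,348). The lid is up and the rod's knob is at the ear (432,147). The plunger head is at (110,356).

>>> move_arm([
  [0,-0.15,0.97,0,0],
  [0,-0.15,0.97,0,0],
  [0,-0.15,0.97,0,0],
  [0,-0.15,0.97,0,0],
  [0,-0.15,0.97,0,0],
  [0,-0.15,0.97,0,0],
  [0,-0.15,0.97,0,0],
  [0,-0.15,0.97,0,0],
  [0,-0.15,0.97,0,0],
  [0,-0.15,0.97,0,0],
  [0,-0.15,0.97,0,0],
  [0,-0.15,0.97,0,0],
])

```text
time: 78.1
tcp_pos: [0.5086, 0.3843, 0.212]
tcp_rot: [[-0.915, 0.403, 0.0], [0.403, 0.915, 0.0], [-0.0, 0.0, -1.0]]
force: [0.5, 0.1, -0.1]
grip_width: 0.002
finger_force: 0.0
```

>>> move_arm([
  [0,-0.15,0.97,0,0],
  [0,-0.15,0.9,0,0],
  [0,0,0,0,0],
  [0,0,0,-1,0],
  [0,0,0,-1,0],
  [0,0,0,-1,0],
  [0,0,0,-1,0],
  [0,0,0,-1,0],
  [0,0,0,-0.8,0],
  [0,0,0,0,0],
])

```text
time: 79.35
tcp_pos: [0.5025, 0.4198, 0.095]
tcp_rot: [[-0.915, 0.403, -0.002], [0.403, 0.915, -0.001], [0.001, -0.002, -1.0]]
force: [-0.4, 0.8, 1.0]
grip_width: 0.006
finger_force: 0.0
```

>>> move_arm([
  [0,0,0,-0.4,0],
  [0,0,0,-0.3,0],
  [0,0,0,0,0],
  [0,0,0,0,0],
])

```text
time: 79.85
tcp_pos: [0.5033, 0.4206, 0.0827]
tcp_rot: [[-0.915, 0.403, 0.001], [0.403, 0.915, 0.001], [-0.001, 0.001, -1.0]]
force: [2.3, 0.6, 4.0]
grip_width: -0.0
finger_force: 2.2
```

>>> move_arm([
  [0,0,0,-0.3,0],
  [0,0,0,-0.3,0],
  [0,0,0,0,0],
  [0,0,0,0,0],
])

```text
time: 80.35
tcp_pos: [0.5035, 0.4207, 0.0747]
tcp_rot: [[-0.915, 0.403, 0.003], [0.403, 0.915, 0.002], [-0.002, 0.003, -1.0]]
force: [-7.6, -7.8, 42.0]
grip_width: 0.002
finger_force: 20.9
```

It hit the stop, with the force jumping at z 0.0747. Now retreat.

>>> move_arm([
  [0,0,0,1,0],
  [0,0,0,1,0],
  [0,0,0,1,0],
  [0,0,0,1,0],
  [0,0,0,1,0],
  [0,0,0,1,0],
  [0,0,0,1,0],
  [0,0,0,0,0],
  [0,0,0,0,0],
])

```text
time: 81.47
tcp_pos: [0.5023, 0.4201, 0.209]
tcp_rot: [[-0.915, 0.403, -0.001], [0.403, 0.915, -0.001], [0.001, -0.001, -1.0]]
force: [-1.1, 0.4, 0.2]
grip_width: 0.005
finger_force: 0.0
```

```bash
python3 -c "
from h import *
snap('scene','s8.png',(230,80,430,300),2.7); print(bot.get_state()['force'])
print([(round(float(t),2),float(x[0].round())) for t,x in zip(*lidang()) if 1.4<t<1.6])"
```

```text
[ 0.60618826 -0.07607003  0.25840931]
[(1.4, 63.0), (1.42, 73.0), (1.44, 103.0), (1.46, 140.0), (1.48, 145.0), (1.5, 109.0), (1.52, 82.0), (1.54, 78.0), (1.56, 76.0), (1.58, 71.0)]
```

View pics/s8.png

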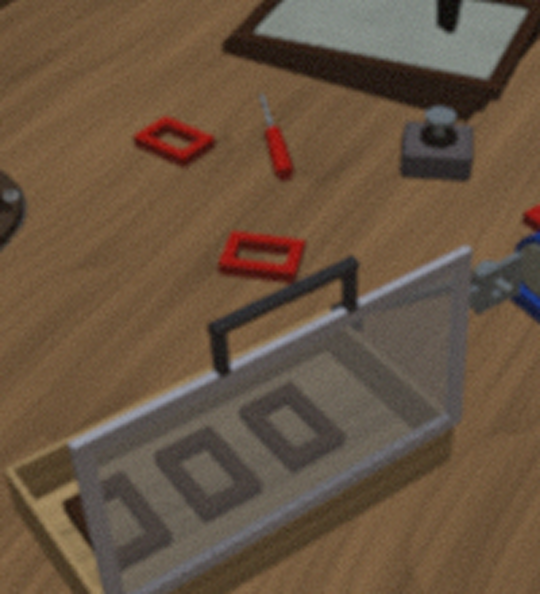

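The plunger is back up at (440,115), the lid stays propped, and the frames are flat in the box. Handing in.

```bash
python3 -c "
from workcell import bot
print(bot.hand_in())"
```

```text
the job is handed in; nothing more can be done
None
```

I handed the job in after about 81 s of robot time: the lid is propped on the rod, all three dark frames lie flat and apart in the box, and the fan timer's plunger was pressed to its stop (peak force about 42 N, at the fingertips) and came back up.

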